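Clamp a freshly glued carton

ROBOT

A 7-joint arm with a two-finger parallel gripper is mounted at the origin on a cart in front of the work surface, level with it; the furniture and walls round the work are solid. World frame = base frame: x ahead of the robot, y to its left, z up, the work surface at z = 0. Lengths are in m, angles in degrees, forces in N, time in s.
With the tool pointing down it reaches from about 0.425 to 0.875 m from the base axis. Payload 4.7 kg.
Tool frame: the origin (TCP) lies midway between the tips of the shut fingers; the grasp point (between the pads) lies 19 mm behind it; y points along the fingers, x is the direction in which the jaws open and shut, and the axes are right-handed (so a half turn about y gives the same grasp; the last joint's range is limited). The gripper opens to 87 mm and grips with 3 to 60 N. Pads are 19 mm wide; open, the fingers measure 117 mm over their backs; the gripper's body (75 mm by 190 mm) begins 51 mm behind the grasp point.
Start: joints at [75.923, 18.392, -4.016, 83.108, 1.295, 78.541, -3.26], TCP at [0.167, -0.628, 0.223] pointing down, gripper open.
Joint ranges: [-163.93, 163.93], [-17.29, 119.83], [-79.2, 71.16], [3.27, 140.29], [-89.18, 269.18], [5.43, 117.66], [-154.24, 154.24]. Speed limits (degrees/s): [147.25, 147.25, 180, 180, 180, 180, 180].

INTERFACE

Orientations are given as [roll, pitch, yaw] about the fixed x, y, z axes, in that order (R = Rz(yaw) Ry(pitch) Rx(roll)).
In Python, from cell import env gives the robot as it stands.
- The arm moves only by the tool carry_out, never from a script. Its argument "targets" is a list of rows, each a list of 2 entries, a list of its own where there are three numbers: the shift along the tool's x, y, z in mm, then the turn, a rotation vector about the tool's x, y, z in degrees. A call has 1 to 12 rows; each row shifts and turns the commanded pose from where the row before left it, along the tool's axes as they then stand; what a row does not reach is not made up. A row lasts 1/10 s, in which the tool goes at most 50 mm and 8.59 degrees, less where a joint would pass 70% of its speed; a pose out of reach is approached as far as the arm can. A call with a gripper value outside its range is refused whole. "jaw" is the opening, from 0 (shut) to 1 (fully open), set as the call begins (left out, the last holds). The fingers move at their own pace and stop on an object; "squeeze" is the grip in N (left out, the last holds). Time passes only in rows, so rows that do not move let the fingers close. It gives the time, the measured TCP pose, the force and the opening at its end, in the units of the state.
- env.get_obs(): the state, without advancing time (a new reading comes with each control period).
- env.read_camera(name): name is "scene" or "side" or "wrist"; returns the picture (480x640x3 uint8, red, green, blue); there is no depth.
- env.get_calibration(name): a dict with "fx", "fy", "cx", "cy" (pixels), "R" (3x3) and "t" (3): a world point X has camera coordinates R X + t; the wrist camera has in their place "hand_eye" (4x4, takes a point from camera to tool coordinates, whose origin is the TCP and whose axes are the tool frame's). Camera axes: x right, y down, z forward; pixel columns grow to the right and rows downward; lengths in m; the calibration is good to about 2 mm. A picture is of the moment at which its call begins: read the wrist's pose just before it. get_calibration takes no time and is no camera call.
- env.sign_off(): hands the job in, once; it reports no verdict.
Trained networks look in the newest picture that a camera, given by its name, has taken for a name from the list of things; names that differ only in an ending like _2 or _b are one class to them, and where a whole thing is asked for, a point or a joint stands for the part that bears it (a point fixed in the world has none). Each returns a list of dicts, best first, with "p" (0 to 1); they miss things now and then, are a little off and sometimes report something else, mostly with a low value. They report only what shows in the picture. A call takes as long as a camera call.
- env.outline_of(camera, label): "mask" (480x640 bool, what is visible of it) and "xy" ([column, row] in pixels, amid what is visible of it).
The state is a dict: "time_s": time; "qpos": joint angles; "joint_velocities": joint speeds; "effort": joint torques, N m; "tool_pos": TCP position; "tool_rot": TCP orientation; "force": force on the tool from outside, world axes, zero at the start; "wrist_torque": the same for the moment, N m; "grip_width": finger opening in m.
Only numpy, scipy, OpenCV 4.12 (cv2) and the standard library are available. Lean on these libraries where they do the work, as an engineer would, in place of code of your own. Each camera call takes 0.05 s, during which the arm holds its last target.

TASK

The carton on the little tray has just been glued: slide the tray, carton on it, fully home into the slot of the counter clamp. Then pump the clamp's trigger (work the clamp with the trigger only, never push the jaw) until the sprung pad reaches the carton and presses it firmly against the fixed jaw, the pad's stem pushed about halfway into its barrel; pushing it all the way in would crush the carton. Finish while still holding the trigger squeezed so that the pressure stays on, and leave the other things on the counter alone.

Things in the scene. Friction and masses are not known exactly. Their poses are not given: they have to be found in the camera images.
- clamp: Grey one-hand ratchet clamp fixed to the counter. Origin: on the counter, centre of its slot, which runs along the clamp's y from the mouth (+55 mm, flares to +80) to the end stop (-55 mm). Fixed jaw at x = +31 to +44 mm, 46 mm high; moving jaw, ratchet body and upright handle at x = -37 to -220 mm, |y| < 27 mm, up to 83 mm high but for handle and trigger
- clamp_mouth (a point): Middle of the slot's mouth at counter height, 55 mm from the clamp's origin along its y. Rails are 12 mm high and 73 mm apart inside; their edges overhang the tray by 3.5 mm a side from 8.5 mm height up, so the tray must be slid in along the clamp's -y lying on the counter
- handle_grip (a point): Middle of the fixed upright wooden handle, 125 mm above the counter, at x = -162 mm of the clamp; 12 mm thick (x), 26 mm wide (y), top 143 mm up. One finger goes on its side away from the trigger. The handle is rigid and only the trigger moves, so a hand that closes evenly is best centred on the squeezed pair, x = -155 mm
- trigger_grip (a point): Middle of the upright steel trigger bar (10 mm thick, 24 mm wide), 125 mm up, 39 mm from the handle's middle along the clamp's +x at rest; it ends about 140 mm up. Over both, trigger and handle measure 50 mm along the clamp's x at rest and 27 mm fully squeezed; the other finger goes on the trigger's far side
- clamp_trigger (a joint): Trigger angle: 0 at rest, 0.433 rad fully squeezed to its stop; hinge along the clamp's y, 70 mm up. A spring (2.5 to 3.5 N at the grip point) returns it when the fingers open. A full squeeze drives the jaw at most 13 mm; the ratchet's teeth are 7 mm, so a full pump gains 7 mm and part of a squeeze may be idle until a tooth is met
- clamp_jaw (a joint): Travel of the moving jaw (bar, barrel and pad) toward the fixed jaw, m: 0 fully back, 0.055 at most; starts at 0 to 0.008. A friction brake of 6 N keeps it when the trigger is let go, but firmer pressure is then lost. Reads about 0.024 when the unloaded pad touches the carton that lies against the fixed jaw
- clamp_pad (a joint): How far the sprung pad's stem is pushed back into its barrel, m: 0 free, 0.020 all the way in; the spring gives 1 N per mm. A black ring round the stem, 7 to 9 mm in front of the barrel when free, disappears at about half. A firm hold is 0.007 to 0.014; above 0.017 the carton is crushed. One whole squeeze can take it from light touch to crushed, so squeeze little by little there
- pad_face (a point): Centre of the cork-brown pad's face (40 mm wide, 26 mm high, 29 mm up) that meets the carton
- tray: Small wooden tray, plate 70 x 110 x 5 mm (x, y, z), with 8 mm ledges across both ends, open at the long sides. Origin: under the centre of the plate. A tongue with an upright handle lies beyond its +y end. At home in the slot its origin and axes lie on the clamp's, handle outside the mouth. Loaded about 0.3 kg
- tray_handle (a point): Middle of the tray's handle, 30 mm up; the handle is 14 mm thick (x), 32 mm long (y), from 5 to 47 mm up, centred 78 mm from the tray's origin along +y
- carton: Soap carton 52 x 82 x 28 mm (x, y, z), lying on the tray, its long sides along the tray's. Origin: centre of its underside
- twine_spool: Bystander: upright spool of twine, 56 mm wide, 52 mm high
- stamp_a: Bystander: rubber stamp with a turned handle, 69 mm high
- pad_tin: Bystander: flat ink pad tin, 57 x 87 x 18 mm
- salts: Bystander: lidded jar, 57 mm wide, 70 mm high
- ribbon_spool: Bystander: flat spool of ribbon, 64 mm wide, 22 mm high
- fixed_jaw: The clamp's fixed jaw, a grey block 13 x 60 x 34 mm whose face toward the pad lies at x = +31 mm of the clamp (z 12 to 46 mm). Its origin is the clamp's

How it is judged (in metres and radians):
On the way, in this order (a step that is already met when the one before it is completed fails the run):
1. the tray with its carton is fully home in the slot (within 5 mm of the stop), the pad not yet on the carton (y of tray in the frame of clamp below 0.005 m and horizontal distance between tray and clamp below 0.007 m and height (world z) of tray below 0.004 m and angle between the y axis of tray and the y axis of clamp, either way round below 0.06 rad and horizontal distance between carton and tray below 0.008 m and value of joint clamp_pad below 0.001 m), for 0.2 s.
2. the fingers squeeze the trigger and the jaw has been pumped forward past 15 mm (value of joint clamp_jaw above 0.015 m and contact force between the fingers and clamp_trigger above 1 N), for 0.1 s.
At the end, for the whole second after the job is handed in: The tray is home in the slot (within 6 mm) with the carton flat on it, the pad presses the carton against the fixed jaw with its stem 6.5 to 15 mm into the barrel (more than 5 N), and the fingers still squeeze the trigger (more than 3 N) at the end (y of tray in the frame of clamp below 0.006 m and horizontal distance between tray and clamp below 0.008 m and horizontal distance between carton and clamp below 0.012 m and angle between carton's own z axis and vertical below 0.1 rad and z of carton in the frame of tray below 0.01 m and value of joint clamp_pad between 0.0065 and 0.015 m and contact force between clamp_pad and carton above 5 N and contact force between fixed_jaw and carton above 3 N and contact force between the fingers and clamp_trigger above 3 N); the arm keeps its last pose, push and grip.
It fails at once if the carton is crushed: the pad's stem pushed in more than 17 mm (value of joint clamp_pad above 0.017 m).
It fails at once if the robot pushes the jaw or the pad directly (contact force between any of the arm, the fingers and clamp_jaw above 2 N).
It fails at once if a bystander is moved by more than 3 cm (distance of any of twine_spool, stamp_a, pad_tin, salts, ribbon_spool from where it was at the start of the episode above 0.03 m).
It also fails if it takes over 72 s, if anything falls off the work surface, if the arm or the gripper's body presses on something with over 40 N, if the wrist force passes 120 N, or if a joint passes its speed limit or range.

## Working session

There is one attempt and no reset: what is moved stays moved. The work goes in short steps, Python scripts to look and compute and a tool call to move; the robot and the scene stay as the last step left them, time stands still between calls to the robot, and variables do not carry over. Pictures are saved under pics/ and viewed, and the job is handed in when it is done.

Besides the shell and the picture viewer there is one more tool, called after "Call:" by a JSON object that holds its "fn" and its "kwargs", one argument or row to a line. carry_out: Moves the arm, as the interface text tells. Its arguments: {"type":"object","properties":{"targets":{"type":"array","items":{"type":"array"}},"jaw":{"type":"number"},"squeeze":{"type":"number"}},"required":["targets"]}

```bash
ls; mkdir -p pics; python3 - <<'E'
from cell import env
import cv2
o=env.get_obs(); print({k:o[k] for k in ['time_s','tool_pos','tool_rot','force','grip_width']})
for n in ['scene','side']:
    im=env.read_camera(n); cv2.imwrite(f'pics/{n}0.png',im[:,:,::-1])
E
```

```text
pics
{'time_s': 0.0, 'tool_pos': array([ 0.16679035, -0.62764876,  0.22143753]), 'tool_rot': array([-90.00593779,   0.11205791, -75.11251251]), 'force': array([ 0.01690764,  0.29788518, -0.42012611]), 'grip_width': 0.08704284391709184}
```

View pics/scene0.png

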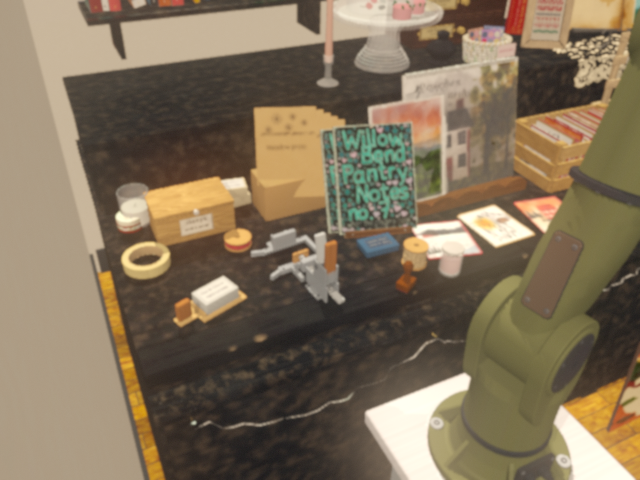

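View pics/side0.png

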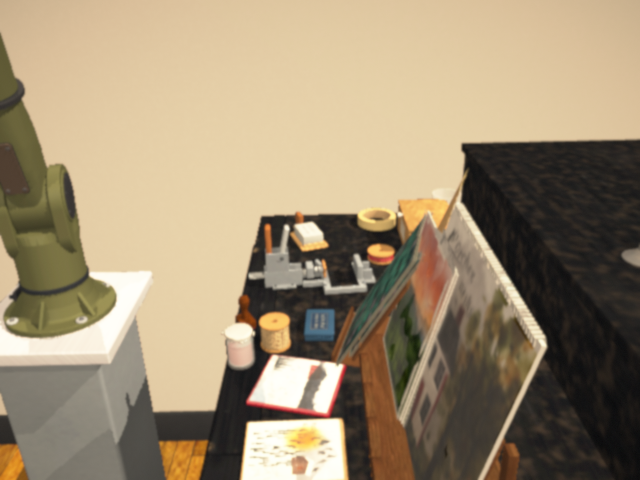

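```bash
cat > h.py <<'E'
from cell import env
import numpy as np, cv2
from scipy.spatial.transform import Rotation as Ro
def ray(cam,px,c=None):
    c=c or env.get_calibration(cam)
    d=np.array([(px[0]-c['cx'])/c['fx'],(px[1]-c['cy'])/c['fy'],1.])
    if 'R' in c:
        R=np.array(c['R']);t=np.array(c['t']);return -R.T@t,R.T@d
    o=env.get_obs();T=np.array(c['hand_eye']);Rt=Ro.from_euler('xyz',o['tool_rot'],degrees=True).as_matrix();p=o['tool_pos']
    return Rt@T[:3,3]+p, Rt@(T[:3,:3]@d)
def onz(cam,px,z):
    o,d=ray(cam,px);return o+d*(z-o[2])/d[2]
def proj(cam,X):
    c=env.get_calibration(cam);X=np.atleast_2d(X)
    if 'R' in c: Y=X@np.array(c['R']).T+np.array(c['t'])
    else:
        o=env.get_obs();T=np.array(c['hand_eye']);Rt=Ro.from_euler('xyz',o['tool_rot'],degrees=True).as_matrix()
        Z=(X-o['tool_pos'])@Rt; Y=(Z-T[:3,3])@T[:3,:3]
    return np.c_[c['fx']*Y[:,0]/Y[:,2]+c['cx'],c['fy']*Y[:,1]/Y[:,2]+c['cy']]
def tri(px1,px2,c1='scene',c2='side'):
    a,u=ray(c1,px1);b,v=ray(c2,px2);u=u/np.linalg.norm(u);v=v/np.linalg.norm(v)
    s=np.linalg.lstsq(np.c_[u,-v],b-a,rcond=None)[0];p=a+s[0]*u;q=b+s[1]*v
    return (p+q)/2,np.linalg.norm(p-q)
def save(cam,name,crop=None,k=1):
    im=env.read_camera(cam)[:,:,::-1].copy()
    if crop: x0,y0,x1,y1=crop;im=im[y0:y1,x0:x1]
    if k!=1: im=cv2.resize(im,None,fx=k,fy=k,interpolation=cv2.INTER_CUBIC)
    cv2.imwrite(f'pics/{name}.png',im);return im
E
python3 - <<'E'
from h import *
np.set_printoptions(precision=4,suppress=True)
for n in ['scene','side','wrist']:
    c=env.get_calibration(n);print(n,c['fx'],c['cx'],c['cy'], ray(n,(320,240)))
    if n=='wrist': print(c['hand_eye'])
for n in ['scene','side']:
    for l in ['tray','carton','tray_handle','clamp','handle_grip','clamp_trigger','fixed_jaw','pad_face','twine_spool','stamp_a','pad_tin','salts','ribbon_spool']:
        r=env.outline_of(n,l)
        for d in r[:2]: print(n,l,round(d['p'],2),d['xy'],d['mask'].sum(),onz(n,d['xy'],0.02))
E
```

```text
scene 580.9287157481613 306.8452921450855 230.13208673266837 (array([-0.3937,  0.5225,  0.8215]), array([ 0.7281, -0.3596, -0.5843]))
side 571.6890901590898 321.60384910522555 237.15429564217794 (array([ 0.5588, -1.0447,  0.6452]), array([-0.0044,  0.903 , -0.4297]))
wrist 400.0021646953171 323.8858286984854 240.4309089719467 (array([ 0.2456, -0.6071,  0.3837]), array([-0.2871, -0.0646, -0.9558]))
[[ 1.     -0.0003  0.0001  0.    ]
 [-0.0002 -0.295   0.9555 -0.1621]
 [-0.0003 -0.9555 -0.295   0.0815]
 [ 0.      0.      0.      1.    ]]
scene tray 0.73 [192.8, 314.4] 760 [0.4789 0.371  0.02  ]
scene tray 0.72 [311.2, 261.4] 3080 [0.5389 0.0827 0.02  ]
scene clamp 0.74 [311.3, 262.7] 3143 [0.5345 0.0845 0.02  ]
scene clamp 0.65 [192.0, 312.7] 914 [0.4844 0.3711 0.02  ]
scene handle_grip 0.82 [310.0, 262.9] 2999 [0.535  0.0874 0.02  ]
scene handle_grip 0.31 [188.5, 316.1] 771 [0.4776 0.3801 0.02  ]
scene clamp_trigger 0.74 [193.8, 313.0] 797 [0.4821 0.3681 0.02  ]
scene clamp_trigger 0.61 [322.0, 244.0] 219 [0.5887 0.0318 0.02  ]
scene fixed_jaw 0.55 [405.7, 283.3] 316 [ 0.3873 -0.07   
[... 1080 characters left out ...]
0.02  ]
side clamp_trigger 0.19 [290.4, 269.1] 2913 [0.4834 0.1166 0.02  ]
side fixed_jaw 0.68 [355.5, 265.8] 180 [0.634 0.126 0.02 ]
side pad_face 0.49 [319.9, 267.5] 100 [0.5514 0.1213 0.02  ]
side pad_face 0.42 [303.1, 242.5] 319 [0.5096 0.2566 0.02  ]
side twine_spool 0.81 [275.4, 332.2] 1056 [ 0.4653 -0.1353  0.02  ]
side stamp_a 0.64 [243.3, 316.1] 376 [ 0.3974 -0.0769  0.02  ]
side pad_tin 0.86 [322.4, 323.7] 842 [ 0.5551 -0.1098  0.02  ]
side salts 0.79 [237.5, 345.1] 1185 [ 0.398  -0.1741  0.02  ]
side salts 0.61 [307.1, 270.1] 367 [0.522  0.1101 0.02  ]
side ribbon_spool 0.85 [382.2, 252.7] 450 [0.7025 0.1903 0.02  ]
side ribbon_spool 0.36 [294.6, 273.2] 3182 [0.4938 0.0966 0.02  ]
```

```bash
python3 - <<'E'
from h import *
save('scene','sc1',(160,210,360,340),4)
save('side','sd1',(240,195,400,305),5)
E
```

```text
(no output)
```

View pics/sc1.png

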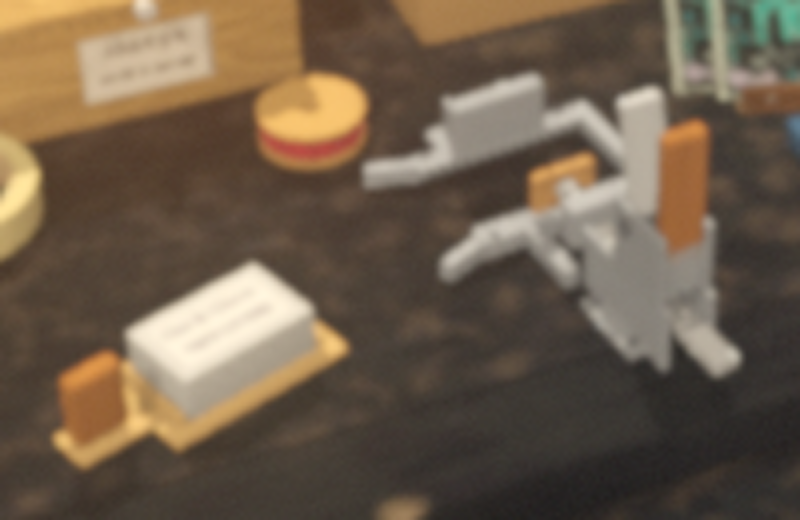

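View pics/sd1.png

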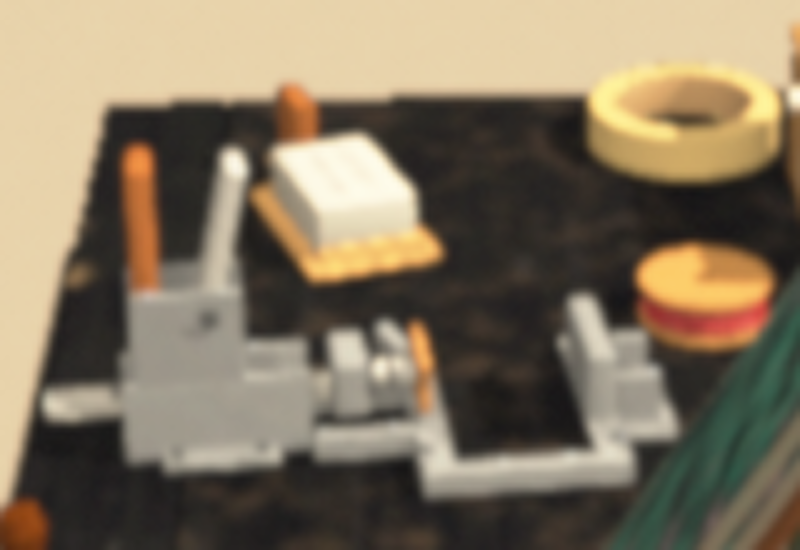

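```bash
cat > fit.py <<'E'
from h import *
from scipy.optimize import least_squares
np.set_printoptions(precision=4,suppress=True)
def S(u,v): return ('scene',(160+u/4,210+v/4))
def D(u,v): return ('side',(240+u/5,195+v/5))
def fit(corr,x0):
    def f(p,full=False):
        R=Ro.from_euler('z',p[2]).as_matrix();r=[]
        for m,(c,px) in corr: r.append(proj(c,R@np.array(m)/1000+[p[0],p[1],0])[0]-px)
        return np.ravel(r)
    s=least_squares(f,x0,loss='soft_l1');print(s.x,np.degrees(s.x[2]));print(f(s.x).reshape(-1,2));return s.x
if __name__=='__main__':
    print('tray')
    t=[((-35,55,5),S(180,440)),((-35,-55,5),S(350,343)),((-26,41,33),S(187,372)),((-26,-41,33),S(315,303)),((26,-41,33),S(256,262)),((26,41,33),S(127,330)),
     ((0,78,47),S(90,363)),((0,78,47),D(297,90)),((-35,-55,5),D(312,272)),((35,-55,5),D(442,243)),((-35,55,5),D(255,187)),((-26,-41,33),D(318,200)),((26,-41,33),D(415,187)),((26,41,33),D(365,135)),((-26,41,33),D(270,150))]
    fit(t,[.48,.37,0.3])
    print('clamp')
    c=[((-162,0,143),S(686,127)),((-162,0,143),D(138,148)),((31,30,46),S(447,102)),((31,-30,46),S(543,79)),((44,-30,46),D(615,345)),((31,30,46),D(568,297)),]
    fit(c,[.59,.1,0])
E
python3 fit.py
```

```text
tray
[0.5221 0.3101 0.3322] 19.03626359050601
[[-0.5023 -0.4707]
 [-0.2045 -0.9336]
 [-0.4378  0.7108]
 [-0.1153 -0.1369]
 [-0.3765 -1.383 ]
 [-0.1994 -1.1981]
 [ 0.1467 -0.171 ]
 [-0.4343  0.2405]
 [-0.2699  0.1965]
 [-0.1899  1.4736]
 [-1.3308  0.2556]
 [-0.143   1.786 ]
 [-0.1491  1.1543]
 [-0.4255 -0.3874]
 [-0.0239 -0.426 ]]
clamp
[0.6012 0.1056 0.1097] 6.285912543670264
[[-1.2763 -0.679 ]
 [-0.1293  1.2202]
 [ 1.0461  1.1614]
 [-0.3315 -0.5696]
 [ 0.222   0.9355]
 [-0.6286 -1.0624]]
```

```bash
python3 - <<'E'
from h import *
print(tri((328,130),(428,220)),tri((410,125),(425,228)), tri((517,60),(545,345)),tri((255,108),(463,180)))
E
```

```text
(array([ 0.75855582, -0.06273232,  0.21706317]), np.float64(0.005219048318306025)) (array([ 0.70185227, -0.23879363,  0.25267562]), np.float64(0.058706172721168515)) (array([ 0.75914513, -0.61190742,  0.32228085]), np.float64(0.010542807195786888)) (array([0.85895953, 0.08297863, 0.25067396]), np.float64(0.022421516179031722))
```

Call:
{"fn": "carry_out", "kwargs": {
  "targets": [
    [[-30,-30,0],[0,0,0]],
    [[-30,-30,0],[0,0,0]],
    [[-30,-30,0],[0,0,0]],
    [[-30,-30,0],[0,-2.6,0]]
  ],
  "jaw": 1
}}

```text
time_s: 1.9
tool_pos: [0.1358, -0.511, 0.3437]
tool_rot: [-90.0, -0.0, -72.5]
force: [0.5, -0.6, 0.8]
grip_width: 0.0867
```

Call:
{"fn": "carry_out", "kwargs": {
  "targets": [
    [[0,0,49],[0,-5.3,0]],
    [[0,0,49],[0,-5.3,0]],
    [[0,0,49],[0,-5.3,0]],
    [[0,0,49],[0,-5.3,0]],
    [[0,0,49],[0,-5.3,0]],
    [[0,0,49],[0,-5.3,0]],
    [[0,0,49],[0,-5.3,0]],
    [[0,0,49],[0,-5.3,0]],
    [[0,0,49],[0,-5.3,0]],
    [[0,0,49],[0,-5.3,0]],
    [[0,0,49],[0,-5.3,0]],
    [[0,0,49],[0,-5.3,0]]
  ]
}}

```text
time_s: 3.1
tool_pos: [0.5202, -0.1043, 0.3426]
tool_rot: [-90.0, -0.0, -8.7]
force: [1.3, 0.4, -0.1]
grip_width: 0.0872
```

Call:
{"fn": "carry_out", "kwargs": {
  "targets": [
    [[0,0,49],[0,-5.3,0]],
    [[0,0,49],[0,-5.3,0]],
    [[0,0,49],[0,-5.3,0]],
    [[0,0,49],[0,-5.3,0]],
    [[0,0,49],[0,-5.3,0]]
  ]
}}

```text
time_s: 3.6
tool_pos: [0.5122, 0.1385, 0.3426]
tool_rot: [-90.0, -0.0, 17.8]
force: [0.7, 0.5, -0.8]
grip_width: 0.0869
```

```bash
python3 - <<'E'
from h import *
im=save('wrist','w1')
print(env.get_obs()['tool_pos'])
E
```

```text
[0.50843214 0.14937909 0.34329423]
```

View pics/w1.png

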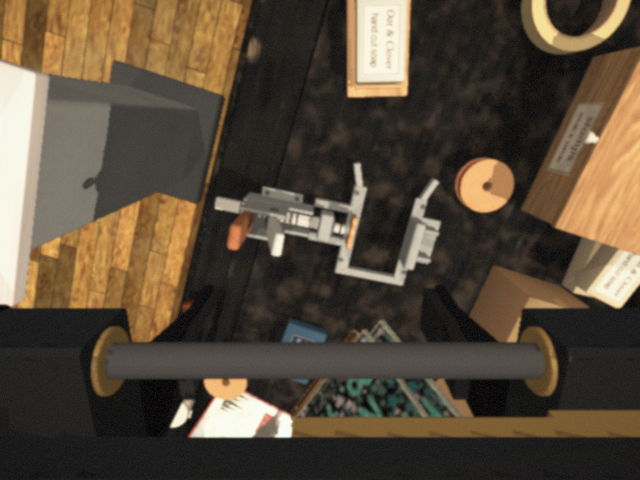

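```bash
python3 - <<'E'
from h import *
o=env.get_obs();print(o['tool_pos'],o['tool_rot'])
save('wrist','w2',(205,150,455,300),3.2)
import pickle;pickle.dump(o,open('o2.pkl','wb'))
E
```

```text
[0.50843214 0.14937909 0.34329423] [-89.70490003  -0.10724965  18.76974812]
```

View pics/w2.png

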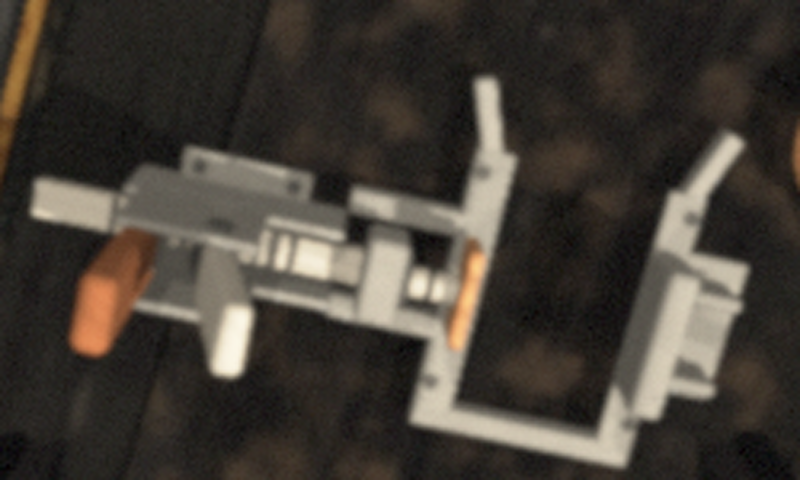

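```bash
cat > fit2.py <<'E'
from fit import *
def W(u,v): return ('wrist',(205+u/3.2,150+v/3.2))
c=[((-33,-55,12),W(452,406)),((33,-55,12),W(600,431)),((-33,55,12),W(515,157)),((33,55,12),W(668,195)),((31,30,46),W(687,280)),((31,-30,46),W(638,414))]
fit(c,[.6,.1,.1])
c+=[((-162,0,143),S(686,127)),((-162,0,143),D(138,148)),((31,30,46),S(447,102)),((31,-30,46),S(543,79)),((44,-30,46),D(615,345)),((31,30,46),D(568,297)),((-162,0,143),W(90,345))]
fit(c,[.6,.1,.1])
E
python3 fit2.py
```

```text
[0.6042 0.0971 0.1024] 5.867892919169812
[[-0.2943  1.1738]
 [ 1.3096  3.2695]
 [ 0.5608 -0.6766]
 [ 3.4037 -1.3344]
 [-3.6729 -2.0951]
 [-2.0742  1.3009]]
[0.6032 0.098  0.1225] 7.0177744309421035
[[-0.1188  0.9421]
 [ 1.7477  2.1505]
 [-0.9629 -1.3   ]
 [ 2.2047 -2.9531]
 [-4.5425 -3.6518]
 [-1.992   0.0368]
 [ 2.5539 -2.4094]
 [ 0.5348  3.0224]
 [ 3.7188  0.0746]
 [ 2.0669 -1.7756]
 [ 1.4723  2.3913]
 [ 0.2077  0.3364]
 [ 1.3768 -4.5774]]
```

```bash
cat > ov.py <<'E'
from h import *
def overlay(im,cam,p,crop,k,pts_lists):
    x0,y0=crop[:2]
    R=Ro.from_euler('z',p[2]).as_matrix()
    for L,col in pts_lists:
        P=proj(cam,np.array(L,float)/1000@R.T+[p[0],p[1],0])
        Q=((P-[x0,y0])*k+k/2).round().astype(int)
        cv2.polylines(im,[Q],False,col,1)
    return im
CL=[([(-33,55,12),(-33,-55,12),(33,-55,12),(33,55,12)],(0,0,255)),([(31,30,46),(31,-30,46),(44,-30,46),(44,30,46),(31,30,46)],(0,255,0)),([(31,-30,12),(31,30,12)],(0,255,0)),
([(-168,13,143),(-156,13,143),(-156,-13,143),(-168,-13,143),(-168,13,143)],(255,0,0))]
E
python3 - <<'E'
from ov import *
cr=(325,150,455,300)
im=save('wrist','w3',cr,4)
print(env.get_obs()['tool_pos'])
overlay(im,'wrist',[.6042,.0971,.1024],cr,4,CL)
cv2.imwrite('pics/w3o.png',im)
E
```

```text
[0.51096643 0.14134658 0.34318421]
```

View pics/w3o.png

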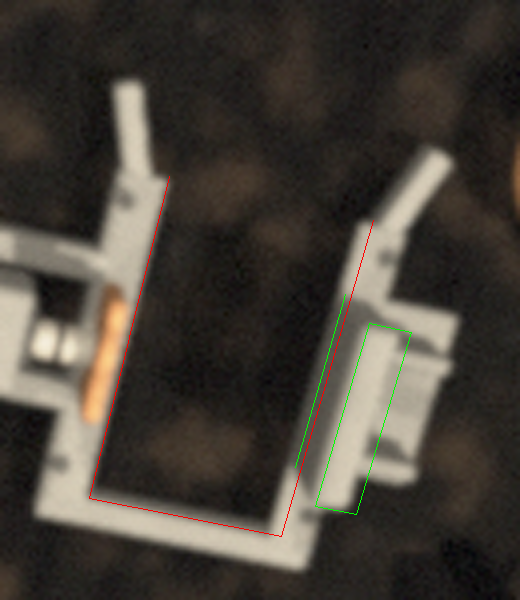

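View pics/w3.png

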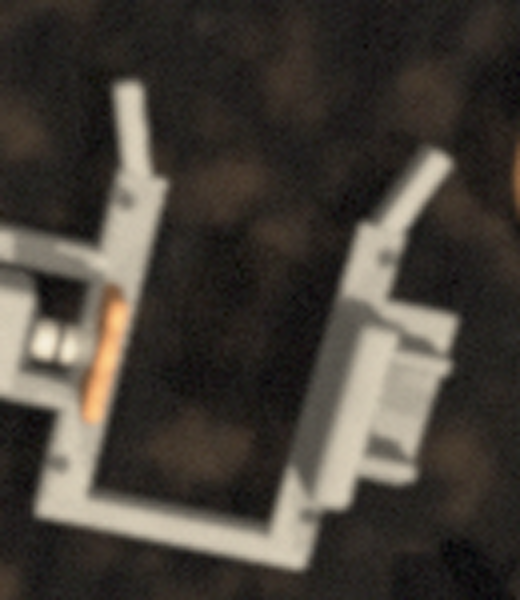

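```bash
python3 - <<'E'
from ov import *
import ov,h
cr=(325,150,455,300)
o=env.get_obs();print(o['tool_pos'],o['tool_rot'])
im=save('wrist','w4',cr,4)
o2=env.get_obs();print(o2['tool_pos'],o2['tool_rot'])
c=env.get_calibration('wrist')
from scipy.optimize import least_squares
def P(o,X):
    T=np.array(c['hand_eye']);Rt=Ro.from_euler('xyz',o['tool_rot'],degrees=True).as_matrix()
    Z=(X-o['tool_pos'])@Rt; Y=(Z-T[:3,3])@T[:3,:3]
    return np.c_[c['fx']*Y[:,0]/Y[:,2]+c['cx'],c['fy']*Y[:,1]/Y[:,2]+c['cy']]
M=np.array([(-33,-55,12),(33,-55,12),(-33,55,12),(33,55,12),(31,30,46),(31,-30,46)])/1000
m=np.array([(91,497),(272,530),(167,180),(358,222),(365,318),(316,502)])/4+[325-.4,150-.4]
for oo in (o,o2):
    f=lambda p:(P(oo,M@Ro.from_euler('z',p[2]).as_matrix().T+[p[0],p[1],p[3]])-m).ravel()
    s=least_squares(lambda p:f(np.r_[p,0]),[.6,.1,.1]);print(s.x,f(np.r_[s.x,0]).reshape(-1,2))
    s=least_squares(f,[.6,.1,.1,0]);print(s.x,f(s.x).reshape(-1,2))
E
```

```text
[0.51096643 0.14134658 0.34318421] [-8.99884225e+01 -6.65613355e-02  1.80759105e+01]
[0.51197773 0.13805164 0.3428293 ] [-9.00561772e+01 -2.96691872e-02  1.77675246e+01]
[0.60277951 0.0968999  0.11615336] [[-1.16307037  0.28607319]
 [ 1.84469876  1.08350903]
 [-1.28395494 -0.95742981]
 [ 2.134822   -1.19555477]
 [-0.4341993   0.61055807]
 [-0.99840625  0.4299935 ]]
[ 0.60583609  0.09415241  0.11492588 -0.01153222] [[-0.20547126 -0.5118356 ]
 [ 1.71572498  0.14554046]
 [-0.60939119  0.11638707]
 [ 1.58772062 -0.31010217]
 [-1.01312466  0.89758702]
 [-1.30806962 -0.3965563 ]]
[0.60338486 0.09275913 0.11113207] [[-1.17835538  0.28907296]
 [ 1.85999171  1.08236511]
 [-1.3104792  -0.98000727]
 [ 2.15777418 -1.22396866]
 [-0.43030533  0.63040551]
 [-0.99923793  0.46347309]]
[ 0.60648116  0.08992795  0.10987612 -0.01174737] [[-0.20232641 -0.524512  ]
 [ 1.72811832  0.12631442]
 [-0.62191318  0.11451467]
 [ 1.59991368 -0.32098894]
 [-1.02019884  0.9221848 ]
 [-1.31478694 -0.37993074]]
```

View pics/w4.png

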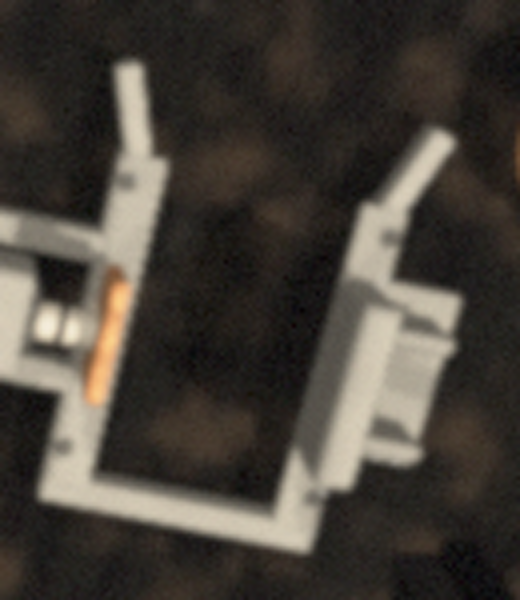

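```bash
cat > pf.py <<'E'
from ov import *
from scipy.optimize import least_squares
c=env.get_calibration('wrist')
def P(o,X):
    T=np.array(c['hand_eye']);Rt=Ro.from_euler('xyz',o['tool_rot'],degrees=True).as_matrix()
    Z=(X-o['tool_pos'])@Rt; Y=(Z-T[:3,3])@T[:3,:3]
    return np.c_[c['fx']*Y[:,0]/Y[:,2]+c['cx'],c['fy']*Y[:,1]/Y[:,2]+c['cy']]
M=np.array([(-33,-55,12),(33,-55,12),(-33,55,12),(33,55,12),(31,30,46),(31,-30,46)])/1000
def pfit(o,M,m,x0=(.6,.1,.1)):
    f=lambda p:(P(o,M@Ro.from_euler('z',p[2]).as_matrix().T+[p[0],p[1],0])-m).ravel()
    s=least_squares(f,x0);print(s.x,np.degrees(s.x[2]));print(f(s.x).reshape(-1,2).round(1));return s.x
E
python3 - <<'E'
from pf import *
o=dict(tool_pos=np.array([0.51096643,0.14134658,0.34318421]),tool_rot=np.array([-89.9884,-.0666,18.0759]))
pfit(o,M,np.array([(94,478),(277,512),(168,160),(362,204),(369,300),(322,484)])/4+[325-.4,150-.4])
o=dict(tool_pos=np.array([0.50843214,0.14937909,0.34329423]),tool_rot=np.array([-89.7049,-.1072,18.7697]))
pfit(o,M,np.array([(91,497),(272,530),(167,180),(358,222),(365,318),(316,502)])/4+[325-.4,150-.4])
o=env.get_obs();print(o['tool_pos'],o['tool_rot'],o['time_s'])
E
```

```text
[0.60175681 0.1029438  0.1185682 ] 6.793457463531373
[[-1.1  0.8]
 [ 1.6  1.3]
 [-0.8 -0.7]
 [ 2.1 -1.5]
 [-0.4  0.1]
 [-1.4  0.3]]
[0.6004288  0.10768886 0.12716531] 7.286035351831805
[[-1.2  0.4]
 [ 1.8  1.2]
 [-1.3 -1. ]
 [ 2.1 -1.2]
 [-0.4  0.5]
 [-1.   0.4]]
[0.51197773 0.13805164 0.3428293 ] [-9.00561772e+01 -2.96691872e-02  1.77675246e+01] 3.8
```

Call:
{"fn": "carry_out", "kwargs": {
  "targets": [
    [[7,0,40],[0,0,0]],
    [[7,0,40],[0,0,0]],
    [[6,0,40],[0,0,0]],
    [[0,0,0],[0,0,0]],
    [[0,0,0],[0,0,0]],
    [[0,0,0],[0,0,0]],
    [[0,0,0],[0,0,0]],
    [[0,0,0],[0,0,0]]
  ]
}}

```text
time_s: 4.6
tool_pos: [0.496, 0.2554, 0.3425]
tool_rot: [-90.0, 0.0, 17.4]
force: [-0.4, -0.4, 0.2]
grip_width: 0.0877
```

```bash
python3 - <<'E'
from pf import *
import pickle
o=env.get_obs();print(o['tool_pos'],o['tool_rot'],o['time_s'])
im=save('wrist','w5')
pickle.dump(o,open('o5.pkl','wb'))
cv2.imwrite('pics/w5c.png',cv2.resize(im[260:400,300:480],None,fx=4,fy=4,interpolation=cv2.INTER_CUBIC))
cv2.imwrite('pics/w5t.png',cv2.resize(im[80:270,320:440],None,fx=3,fy=3,interpolation=cv2.INTER_CUBIC))
o=env.get_obs();print(o['tool_pos'],o['tool_rot'],o['time_s'])
E
```

```text
[0.49601756 0.25538581 0.34247907] [-9.00393461e+01  1.74495364e-03  1.74149276e+01] 4.6
[0.49584563 0.25574776 0.34253671] [-9.00322581e+01 -4.88238862e-03  1.74480288e+01] 4.65
```

View pics/w5.png

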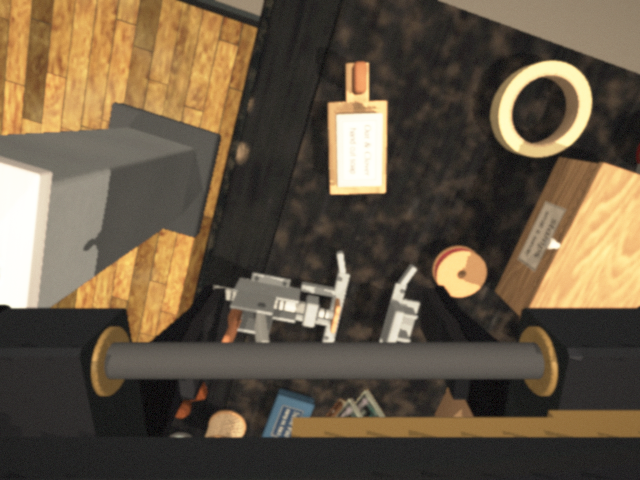

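```bash
python3 - <<'E'
from h import *
im=cv2.imread('pics/w5.png')
cv2.imwrite('pics/w5t.png',cv2.resize(im[50:200,310:410],None,fx=4,fy=4,interpolation=cv2.INTER_CUBIC))
cv2.imwrite('pics/w5c.png',cv2.resize(im[240:350,300:440],None,fx=5,fy=5,interpolation=cv2.INTER_CUBIC))
E
```

```text
(no output)
```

View pics/w5t.png

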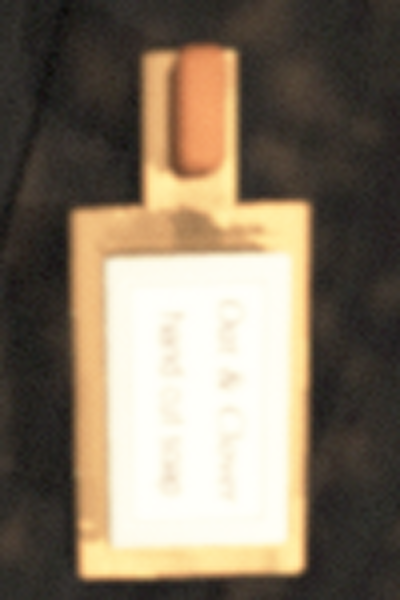

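View pics/w5c.png

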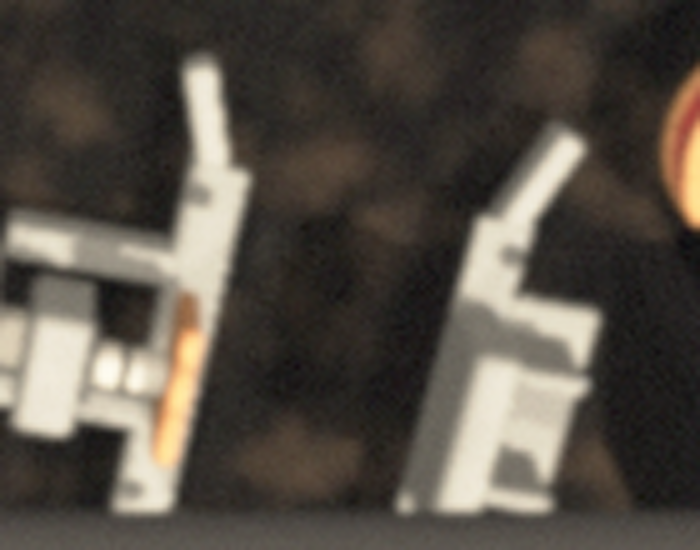

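```bash
python3 - <<'E'
from pf import *
import pickle
o=pickle.load(open('o5.pkl','rb'))
pt=pfit(o,np.array([(-35,55,5),(35,55,5),(-35,-55,5),(35,-55,5)])/1000,np.array([(72,208),(312,203),(78,580),(305,575)])/4+[310-.4,50-.4],(.52,.31,.3))
pc=pfit(o,M[[2,3,4]],np.array([(250,177),(472,215),(487,355)])/5+[300-.4,240-.4])
im=cv2.imread('pics/w5.png')
TR=[([(-35,55,5),(35,55,5),(35,-55,5),(-35,-55,5),(-35,55,5)],(0,0,255)),([(-7,62,47),(7,62,47),(7,94,47),(-7,94,47),(-7,62,47)],(255,0,0))]
import ov
ov.proj=lambda cam,X:P(o,X)
k=4;im=cv2.resize(im[50:350,300:440],None,fx=k,fy=k,interpolation=cv2.INTER_CUBIC)
for p,L in ((pt,TR),(pc,CL)): overlay(im,'wrist',p,(300,50),k,L)
cv2.imwrite('pics/w5o.png',im[:600])
cv2.imwrite('pics/w5p.png',im[600:])
E
```

```text
[0.52255368 0.30915273 0.32639484] 18.70104662879961
[[ 0.4  0.4]
 [-0.3  0.3]
 [ 0.6 -0.4]
 [-0.7 -0.4]]
[0.60334521 0.1013088  0.14673331] 8.407199449694613
[[-1.6  0.2]
 [ 2.8 -0.2]
 [-1.2  0.1]]
```

View pics/w5o.png

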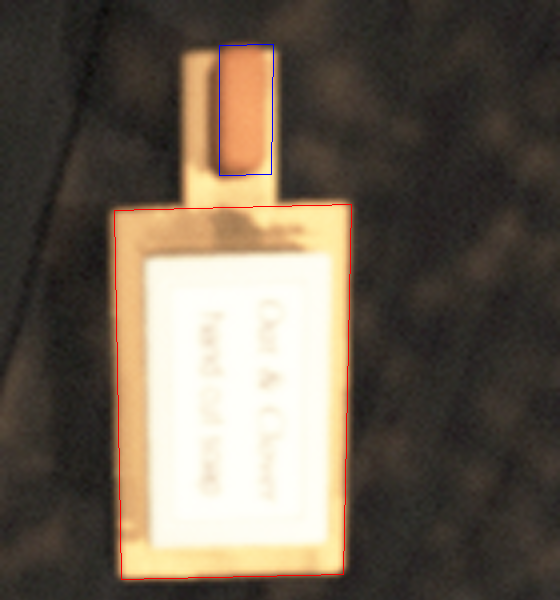

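View pics/w5p.png

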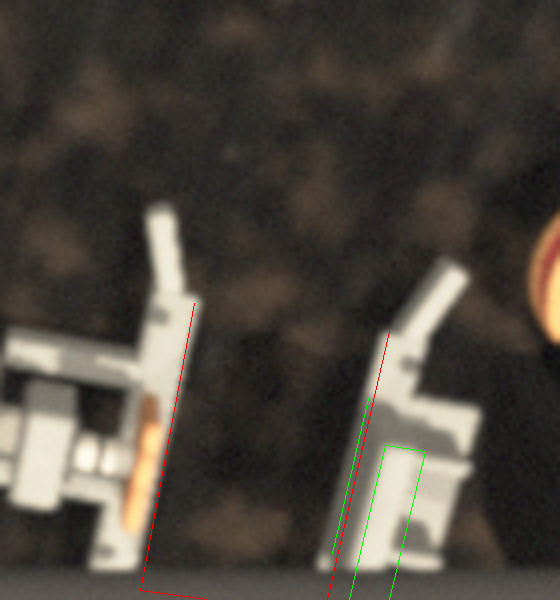

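```bash
sed -i 's/(-33,/(-31.5,/g;s/(33,/(31.5,/g' pf.py ov.py; python3 - <<'E'
from pf import *
import pickle
o=pickle.load(open('o5.pkl','rb'))
pc=pfit(o,M[[2,3,4]],np.array([(250,177),(472,215),(487,355)])/5+[300-.4,240-.4])
o=dict(tool_pos=np.array([0.51096643,0.14134658,0.34318421]),tool_rot=np.array([-89.9884,-.0666,18.0759]))
pfit(o,M,np.array([(94,478),(277,512),(168,160),(362,204),(369,300),(322,484)])/4+[325-.4,150-.4])
E
```

```text
[0.6034575  0.10131736 0.14947556] 8.564318933918742
[[-0.5  0.4]
 [ 1.7 -0.5]
 [-1.1  0.1]]
[0.60174101 0.10295563 0.11924473] 6.832219967839635
[[ 0.1  1.1]
 [ 0.6  1.1]
 [ 0.4 -0.5]
 [ 0.9 -1.8]
 [-0.4  0.1]
 [-1.4  0.3]]
```

Call:
{"fn": "carry_out", "kwargs": {
  "targets": [
    [[6.5,38,20],[0,-1.25,0]],
    [[6.5,38,20],[0,0,0]],
    [[6.5,38,20],[0,0,0]],
    [[6.5,38,20],[0,0,0]],
    [[6.5,38,20],[0,0,0]],
    [[6.5,36,20],[0,0,0]],
    [[0,0,0],[0,0,0]],
    [[0,0,0],[0,0,0]],
    [[0,0,0],[0,0,0]],
    [[0,0,0],[0,0,0]]
  ]
}}

```text
time_s: 5.65
tool_pos: [0.4956, 0.3827, 0.1187]
tool_rot: [-90.0, -0.2, 18.7]
force: [-0.9, 0.6, 0.6]
grip_width: 0.0872
```

```bash
cat > goto.py <<'E'
from h import *
import sys
def goto(x,y,z,yaw):
    o=env.get_obs();R=Ro.from_euler('xyz',o['tool_rot'],degrees=True)
    d=R.inv().apply(np.array([x,y,z])-o['tool_pos'])*1000
    T=Ro.from_euler('xyz',[-90,0,yaw],degrees=True)
    print('pos',o['tool_pos'].round(4),o['tool_rot'].round(2),'shift mm',d.round(1),'turn',np.degrees((R.inv()*T).as_rotvec()).round(2),'t',o['time_s'],'F',o['force'].round(1))
if __name__=='__main__': goto(*map(float,sys.argv[1:]))
E
python3 goto.py .4975 .3831 .016 18.7; python3 - <<'E'
from h import *
save('wrist','w6')
E
```

```text
pos [0.4956 0.3827 0.1187] [-90.01  -0.2   18.72] shift mm [  1.6 102.7  -0.2] turn [0.01 0.02 0.2 ] t 5.65 F [-0.9  0.6  0.6]
```

View pics/w6.png

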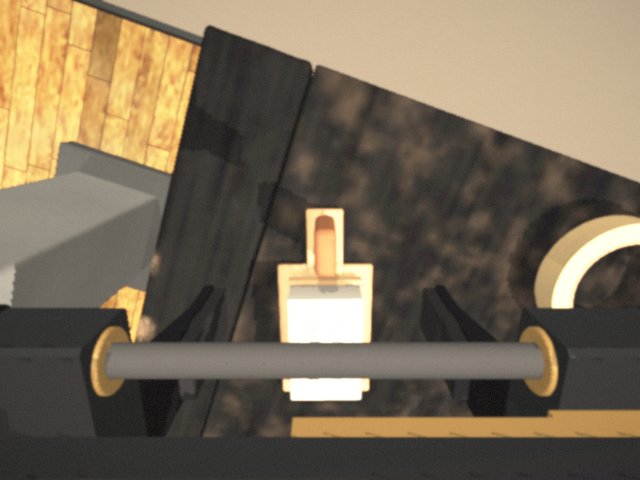

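Call:
{"fn": "carry_out", "kwargs": {
  "targets": [
    [[1.5,45,0],[0,0,0]],
    [[0,40,0],[0,0,0]],
    [[0,17,0],[0,0,0]],
    [[0,0,0],[0,0,0]],
    [[0,0,0],[0,0,0]],
    [[0,0,0],[0,0,0]],
    [[0,0,0],[0,0,0]]
  ]
}}

```text
time_s: 6.4
tool_pos: [0.4964, 0.3847, 0.0166]
tool_rot: [-90.0, -0.2, 18.8]
force: [1.2, 0.1, 0.3]
grip_width: 0.0869
```

Call:
{"fn": "carry_out", "kwargs": {
  "targets": [
    [[0,0,0],[0,0,0]],
    [[0,0,0],[0,0,0]],
    [[0,0,0],[0,0,0]],
    [[0,0,0],[0,0,0]],
    [[0,0,0],[0,0,0]],
    [[0,0,0],[0,0,0]],
    [[0,0,0],[0,0,0]],
    [[0,0,0],[0,0,0]],
    [[0,0,0],[0,0,0]],
    [[0,0,0],[0,0,0]]
  ],
  "jaw": 0,
  "squeeze": 15
}}

```text
time_s: 7.4
tool_pos: [0.4953, 0.3836, 0.0145]
tool_rot: [-90.0, 0.0, 18.8]
force: [2.2, 0.9, -1.3]
grip_width: 0.0151
```

```bash
python3 goto.py .5835 .2344 .016 7; python3 - <<'E'
from h import *
save('wrist','w7')
E
```

```text
pos [0.4953 0.3836 0.0145] [-90.     0.    18.84] shift mm [  35.3   -1.5 -169.7] turn [ 0.   11.84 -0.  ] t 7.4 F [ 2.2  0.9 -1.3]
```

View pics/w7.png

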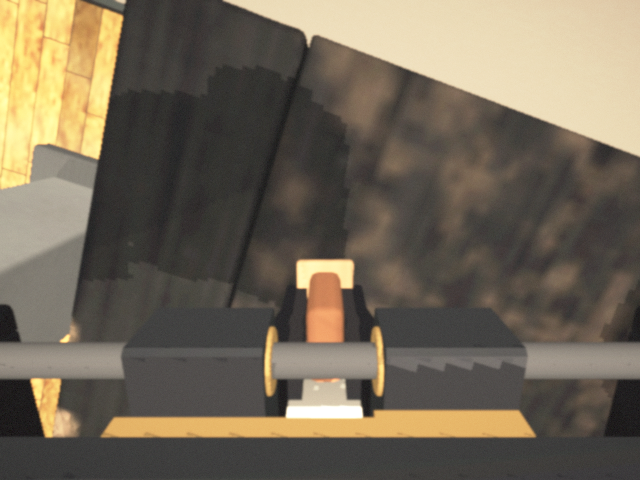

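```bash
python3 - <<'E'
from pf import *
import pickle
np.set_printoptions(precision=4,suppress=True)
o=pickle.load(open('o5.pkl','rb'))
T=np.array(c['hand_eye']);Rt=Ro.from_euler('xyz',o['tool_rot'],degrees=True).as_matrix()
def onz5(px,z):
    d=Rt@(T[:3,:3]@np.array([(px[0]-c['cx'])/c['fx'],(px[1]-c['cy'])/c['fy'],1])); s=Rt@T[:3,3]+o['tool_pos'];return s+d*(z-s[2])/d[2]
q=lambda u,v:(300-.4+u/5,240-.4+v/5)
for z,pts in((.012,[(250,177),(178,510),(472,215),(455,300),(402,490)]),(.046,[(487,355),(440,510)])):
    W=[onz5(q(*p),z) for p in pts]
    for w in W: print(w)
    for a,b in ((0,1),(-2,-1),(2 if len(W)>2 else 0,-1)):
        d=W[a]-W[b];print('yaw',np.degrees(np.arctan2(-d[0],d[1])))
# scene/side global
from fit import S,D
M2=[((-162,0,143),S(686,127)),((-162,0,143),D(138,148)),((31,30,46),S(447,102)),((31,-30,46),S(543,79)),((44,-30,46),D(615,345)),((31,30,46),D(568,297)),((-162,0,143),None)]
def f(p,pr=False):
    R=Ro.from_euler('z',p[2]).as_matrix();r=[]
    for m,cc in M2[:-1]: r.append(proj(cc[0],R@np.array(m)/1000+[p[0],p[1],0])[0]-cc[1])
    for m,px in zip(M[[2,3,4]],[(250,177),(472,215),(487,355)]): r.append(P(o,(R@m+[p[0],p[1],0])[None])[0]-q(*px))
    return np.ravel(r)
s=least_squares(f,[.6,.1,.1]);print(s.x,np.degrees(s.x[2]),f(s.x).reshape(-1,2))
cr=(280,195,400,305)
im=save('scene','sc2',(250,210,370,320),6);overlay(im,'scene',s.x,(250,210),6,CL);cv2.imwrite('pics/sc2o.png',im)
im=save('side','sd2',(240,200,390,310),5);overlay(im,'side',s.x,(240,200),5,CL);cv2.imwrite('pics/sd2o.png',im)
E
```

```text
[0.5645 0.1517 0.012 ]
[0.5771 0.0506 0.012 ]
[0.6245 0.1591 0.012 ]
[0.6288 0.1344 0.012 ]
[0.6348 0.0753 0.012 ]
yaw 7.09274683548455
yaw 5.833789395561543
yaw 7.023723603087107
[0.631  0.1361 0.046 ]
[0.635  0.0905 0.046 ]
yaw 5.016749868381504
yaw 5.016749868381504
yaw 5.016749868381504
[0.6016 0.1027 0.1097] 6.286934444231835 [[-0.0503 -1.1244]
 [-0.0658  1.7647]
 [ 2.1618  0.7803]
 [ 0.7421 -0.9369]
 [ 0.4823  1.5456]
 [-0.3995 -0.4995]
 [ 0.3201 -1.5094]
 [ 2.1231 -0.6506]
 [-1.4453 -0.2619]]
```

View pics/sc2o.png

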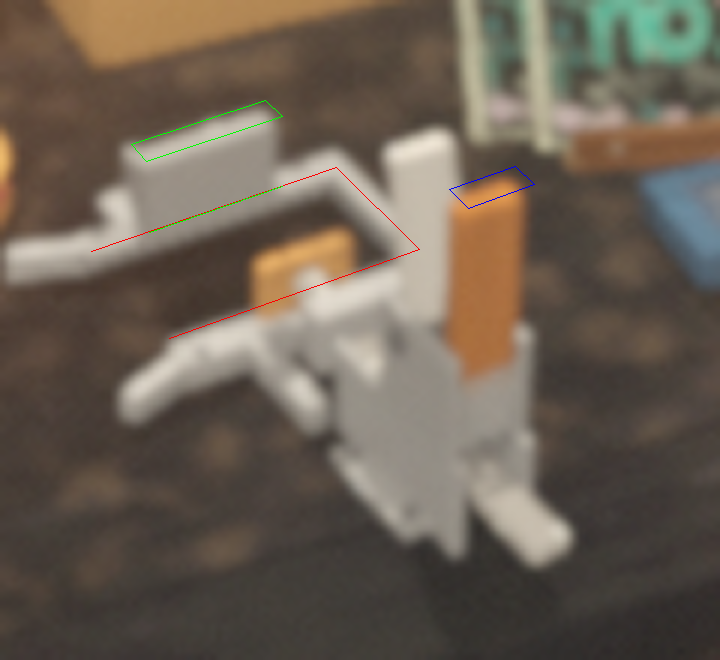

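View pics/sd2o.png

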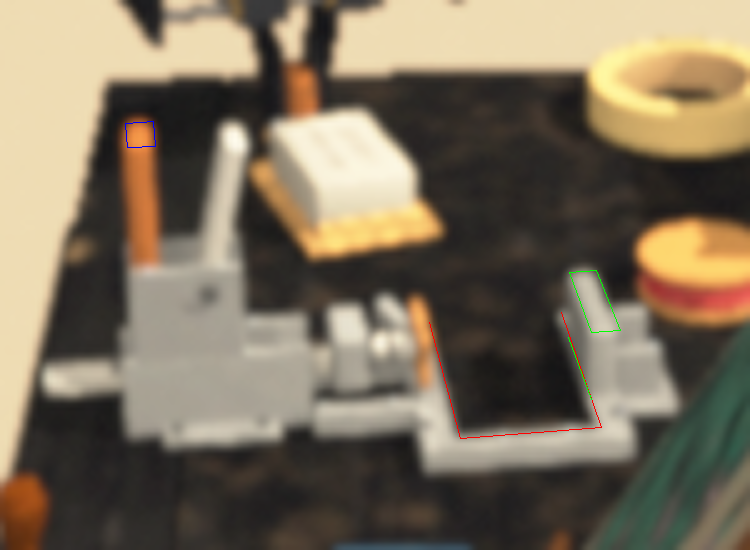

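```bash
python3 goto.py .5743 .3294 .0155 6.7
```

```text
pos [0.4955 0.3837 0.0145] [-9.000e+01 -2.000e-02  1.884e+01] shift mm [ 57.1  -1.  -76.8] turn [-0.   12.14  0.02] t 7.55 F [ 0.2  0.5 -0. ]
```

Call:
{"fn": "carry_out", "kwargs": {
  "targets": [
    [[4,0,-5],[0,0,0]],
    [[8,0,-10],[0,2,0]],
    [[8,0,-10],[0,2,0]],
    [[9,0,-12],[0,2,0]],
    [[10,0,-12],[0,2,0]],
    [[10,0,-12],[0,2,0]],
    [[8,0,-8],[0,2,0]],
    [[0,0,0],[0,0,0]],
    [[0,0,0],[0,0,0]],
    [[0,0,0],[0,0,0]],
    [[0,0,0],[0,0,0]]
  ]
}}

```text
time_s: 8.65
tool_pos: [0.5673, 0.3305, 0.0145]
tool_rot: [-90.1, -0.0, 6.9]
force: [1.0, -2.0, 0.1]
grip_width: 0.0137
```

```bash
python3 goto.py .5743 .3294 .0155 6.7; python3 - <<'E'
from h import *
save('scene','sc3',(170,210,370,340),4)
save('side','sd3',(240,195,400,305),5)
E
```

```text
pos [0.5673 0.3305 0.0145] [-9.005e+01 -1.000e-02  6.890e+00] shift mm [ 6.8 -1.  -2. ] turn [0.05 0.19 0.01] t 8.65 F [ 1.  -2.   0.1]
```

View pics/sc3.png

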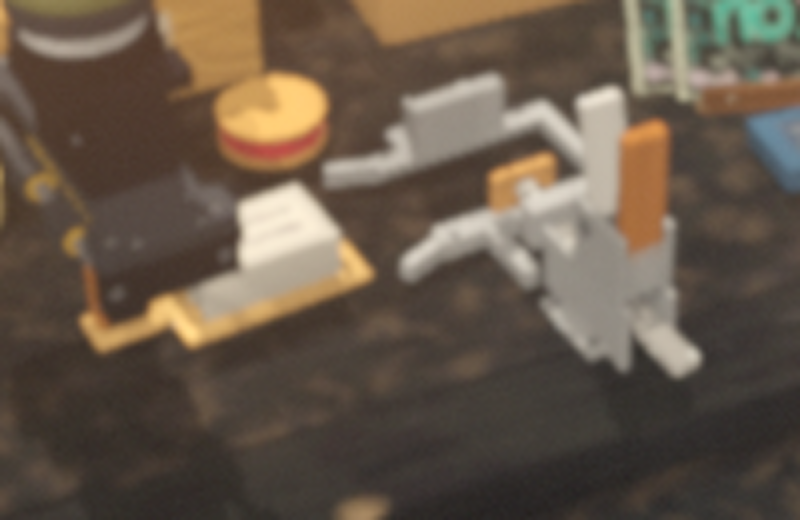

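View pics/sd3.png

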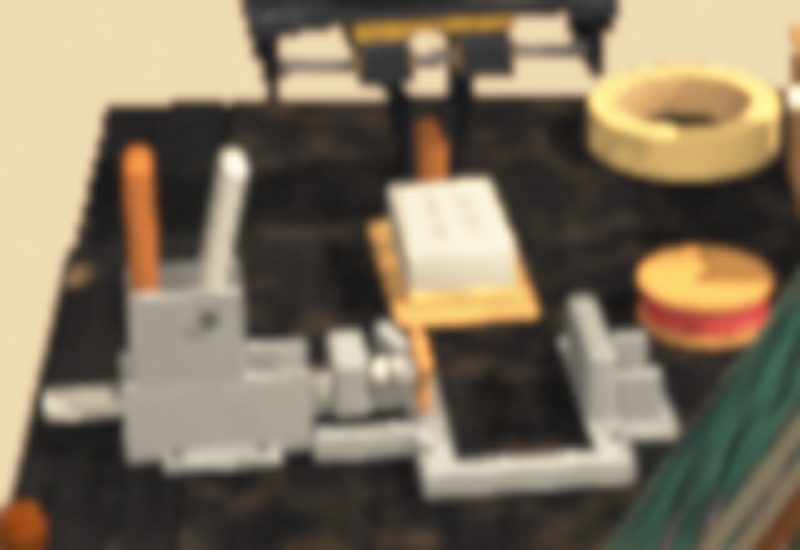

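Call:
{"fn": "carry_out", "kwargs": {
  "targets": [
    [[3,0,-1],[0,0.2,0]],
    [[4,0,-1],[0,0,0]],
    [[0,0,0],[0,0,0]],
    [[0,0,0],[0,0,0]],
    [[0,0,0],[0,0,0]],
    [[0,0,0],[0,0,0]]
  ]
}}

```text
time_s: 9.35
tool_pos: [0.5746, 0.3301, 0.0145]
tool_rot: [-90.0, -0.0, 6.7]
force: [-0.9, 1.6, 0.6]
grip_width: 0.0139
```

```bash
python3 goto.py .5743 .3294 .0155 6.7; python3 - <<'E'
from ov import *
o=env.get_obs();y=np.radians(o['tool_rot'][2]);p=o['tool_pos'];t=[p[0]+.079*np.sin(y),p[1]-.079*np.cos(y),y]
TR=[([(-35,55,5),(35,55,5),(35,-55,5),(-35,-55,5),(-35,55,5)],(0,0,255)),([(-26,41,33),(26,41,33),(26,-41,33),(-26,-41,33),(-26,41,33)],(255,0,0))]
cv=[.601,.1015,np.radians(6.7)]
for cam,cr,k in (('side',(300,215,380,305),7),('scene',(200,210,340,310),5)):
    im=save(cam,cam+'4',cr,k); overlay(im,cam,t,cr,k,TR);overlay(im,cam,cv,cr,k,CL);cv2.imwrite(f'pics/{cam}4o.png',im)
E
```

```text
pos [0.5746 0.3301 0.0145] [-8.996e+01 -2.000e-02  6.670e+00] shift mm [-0.4 -1.  -0.7] turn [-0.04 -0.03  0.02] t 9.35 F [-0.9  1.6  0.6]
```

View pics/side4o.png

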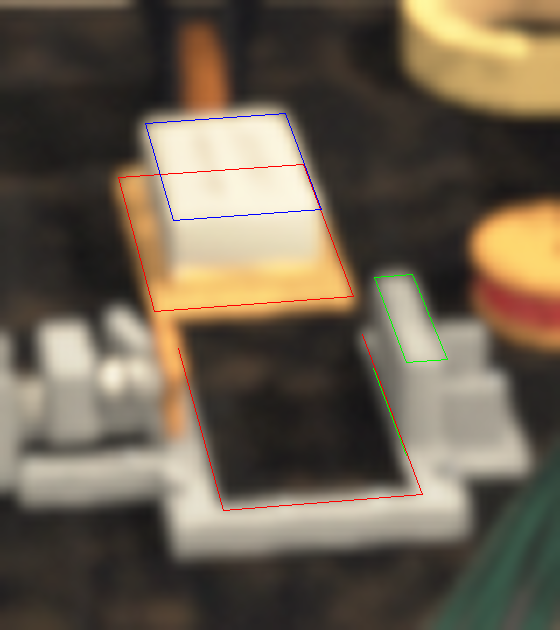

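View pics/scene4o.png

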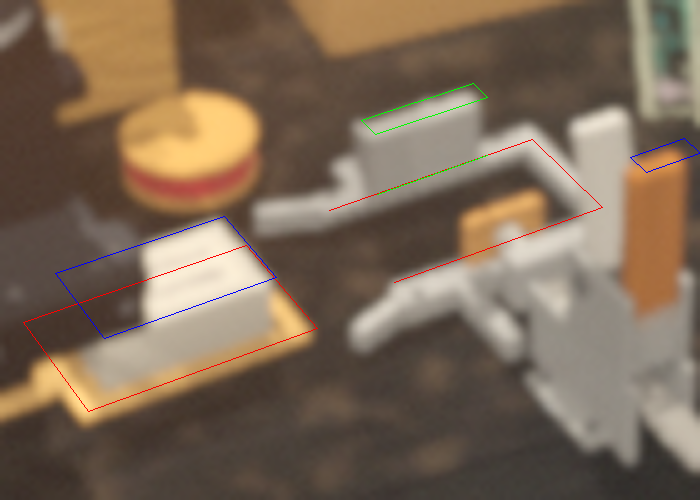

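Call:
{"fn": "carry_out", "kwargs": {
  "targets": [
    [[0,0,-6],[0,0,0]],
    [[0,0,-12],[0,0,0]],
    [[0,0,-12],[0,0,0]],
    [[0,0,-12],[0,0,0]],
    [[0,0,-12],[0,0,0]],
    [[0,0,-12],[0,0,0]],
    [[0,0,0],[0,0,0]],
    [[0,0,0],[0,0,0]]
  ]
}}

```text
time_s: 10.25
tool_pos: [0.5831, 0.2616, 0.0145]
tool_rot: [-90.2, -0.0, 6.5]
force: [1.3, -2.5, 0.9]
grip_width: 0.0141
```

```bash
python3 goto.py .5918 .1805 .0155 6.7; python3 - <<'E'
from ov import *
for cam,cr,k in (('side',(300,215,380,305),7),('scene',(200,210,340,310),5)):
    im=save(cam,cam+'5',cr,k)
E
```

```text
pos [0.5831 0.2616 0.0145] [-9.016e+01 -1.000e-02  6.520e+00] shift mm [ -0.6  -0.8 -81.5] turn [ 0.16 -0.18  0.01] t 10.25 F [ 1.3 -2.5  0.9]
```

View pics/side5.png

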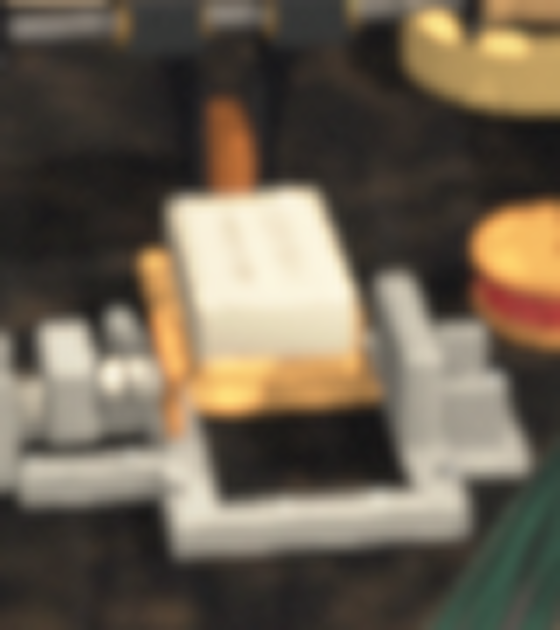

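View pics/scene5.png

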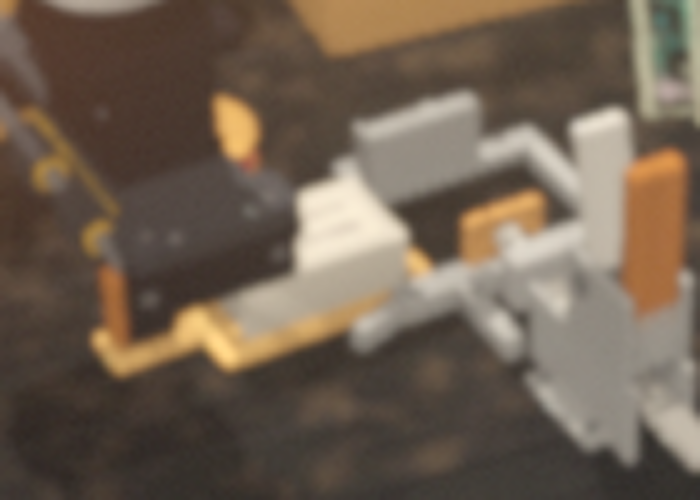

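Call:
{"fn": "carry_out", "kwargs": {
  "targets": [
    [[0,0,-6],[0,0,0]],
    [[0,0,-10],[0,0,0]],
    [[0,0,-10],[0,0,0]],
    [[0,0,-10],[0,0,0]],
    [[0,0,-10],[0,0,0]],
    [[0,0,-10],[0,0,0]],
    [[0,0,-8],[0,0,0]],
    [[0,0,0],[0,0,0]],
    [[0,0,0],[0,0,0]],
    [[0,0,0],[0,0,0]]
  ]
}}

```text
time_s: 11.35
tool_pos: [0.59, 0.1993, 0.0145]
tool_rot: [-90.1, -0.0, 6.6]
force: [-0.0, -2.7, -0.0]
grip_width: 0.014
```

```bash
python3 goto.py .5918 .1805 .0155 6.7
```

```text
pos [0.59   0.1993 0.0145] [-90.1  -0.    6.6] shift mm [ -0.4  -1.  -18.8] turn [ 0.1 -0.1  0. ] t 11.35 F [-0.  -2.7 -0. ]
```

Call:
{"fn": "carry_out", "kwargs": {
  "targets": [
    [[0,0,-5],[0,0,0]],
    [[0,0,-5],[0,0,0]],
    [[0,0,-4],[0,0,0]],
    [[0,0,-2],[0,0,0]],
    [[0,0,-1],[0,0,0]],
    [[0,0,0],[0,0,0]],
    [[0,0,0],[0,0,0]],
    [[0,0,0],[0,0,0]]
  ]
}}

```text
time_s: 12.15
tool_pos: [0.5916, 0.1834, 0.0145]
tool_rot: [-90.0, 0.0, 6.6]
force: [-0.2, 0.3, 0.0]
grip_width: 0.014
```

```bash
python3 goto.py .5918 .1805 .0155 6.7
```

```text
pos [0.5916 0.1834 0.0145] [-90.02   0.     6.63] shift mm [-0.2 -1.  -2.9] turn [ 0.02 -0.07 -0.  ] t 12.15 F [-0.2  0.3  0. ]
```

Call:
{"fn": "carry_out", "kwargs": {
  "targets": [
    [[0,0,-2],[0,0,0]],
    [[0,0,-2],[0,0,0]],
    [[0,0,0],[0,0,0]],
    [[0,0,0],[0,0,0]]
  ]
}}

```text
time_s: 12.55
tool_pos: [0.592, 0.1812, 0.0148]
tool_rot: [-89.9, -0.0, 6.7]
force: [-0.3, 4.5, -1.6]
grip_width: 0.0137
```

Call:
{"fn": "carry_out", "kwargs": {
  "targets": [
    [[0,0,-1],[0,0,0]],
    [[0,0,-1],[0,0,0]],
    [[0,0,0],[0,0,0]],
    [[0,0,0],[0,0,0]]
  ]
}}

```text
time_s: 12.95
tool_pos: [0.5922, 0.181, 0.0151]
tool_rot: [-89.8, -0.1, 6.7]
force: [-0.4, 8.3, -1.5]
grip_width: 0.0137
```

```bash
python3 goto.py .5918 .1805 .0155 6.7;  python3 - <<'E'
from ov import *
for cam,cr,k in (('side',(300,215,380,305),7),('scene',(200,210,340,310),5)):
    im=save(cam,cam+'6',cr,k)
E
```

```text
pos [0.5922 0.181  0.0151] [-89.75  -0.09   6.73] shift mm [-0.4 -0.4 -0.5] turn [-0.25  0.03  0.09] t 12.95 F [-0.4  8.3 -1.5]
```

View pics/side6.png

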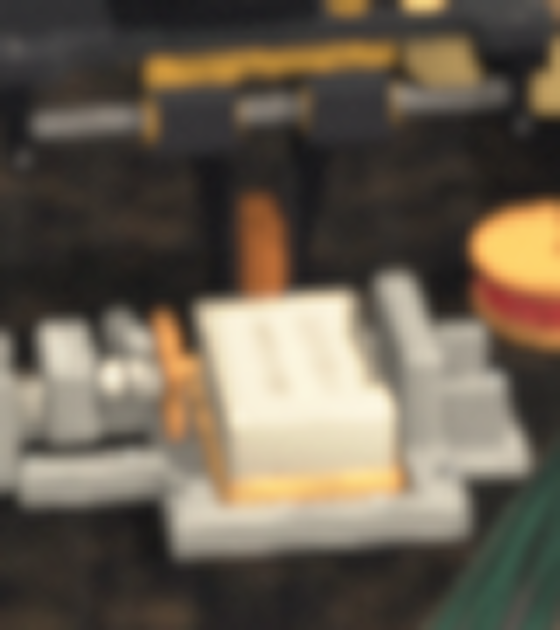

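View pics/scene6.png

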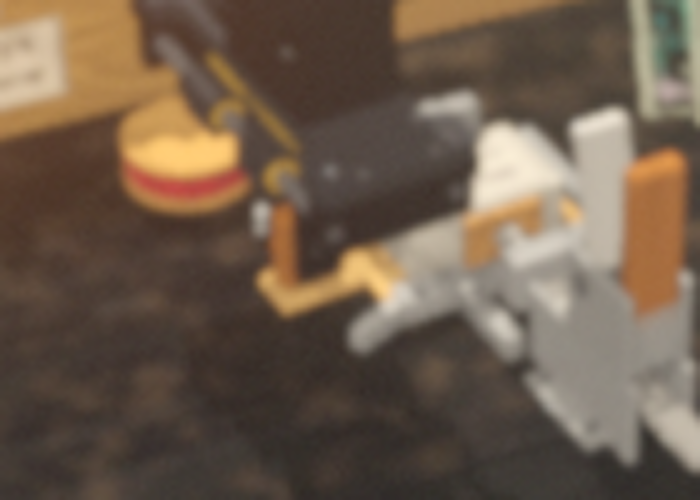

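Call:
{"fn": "carry_out", "kwargs": {
  "targets": [
    [[0,0,0],[0,0,0]],
    [[0,0,0],[0,0,0]],
    [[0,0,0],[0,0,0]],
    [[0,0,0],[0,0,0]],
    [[0,-20,0],[0,0,0]],
    [[0,-45,0],[0,0,0]],
    [[0,-48,0],[0,0,0]],
    [[0,-48,0],[0,0,0]],
    [[0,-48,0],[0,0,0]],
    [[0,-30,0],[0,0,0]]
  ],
  "jaw": 0.7
}}

```text
time_s: 14.05
tool_pos: [0.5933, 0.1778, 0.2578]
tool_rot: [-90.0, -0.3, 6.6]
force: [0.9, 0.8, 0.6]
grip_width: 0.0609
```

```bash
python3 goto.py .456 .085 .25 6.7;  python3 - <<'E'
from ov import *
save('wrist','w8');save('side','side7',(240,200,390,310),5)
E
```

```text
pos [0.5933 0.1778 0.2578] [-90.02  -0.27   6.61] shift mm [-147.1    7.1  -76.3] turn [ 0.02 -0.09  0.27] t 14.05 F [0.9 0.8 0.6]
```

View pics/w8.png

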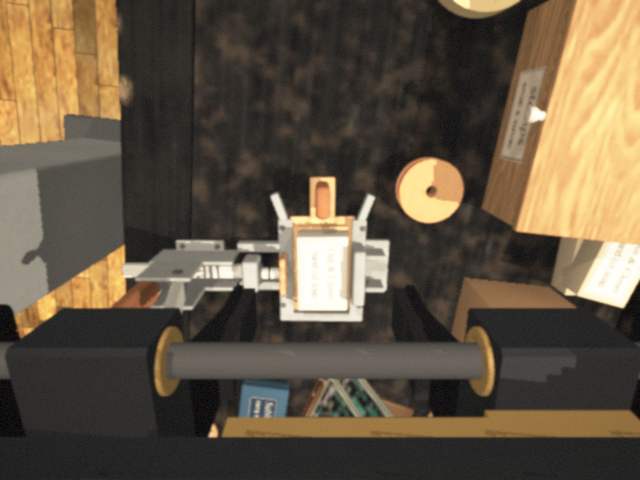

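View pics/side7.png

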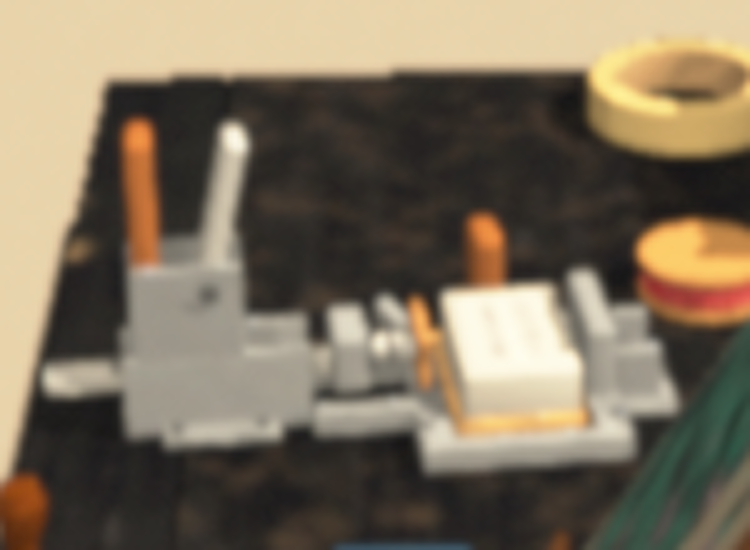

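Call:
{"fn": "carry_out", "kwargs": {
  "targets": [
    [[-40,0,-21],[0,0,0]],
    [[-40,0,-21],[0,0,0]],
    [[-40,0,-21],[0,0,0]],
    [[-27,0,-13],[0,0,0]],
    [[0,0,0],[0,0,0]],
    [[0,0,0],[0,0,0]],
    [[0,0,0],[0,0,0]],
    [[0,0,0],[0,0,0]]
  ],
  "jaw": 1
}}

```text
time_s: 14.95
tool_pos: [0.4556, 0.086, 0.2532]
tool_rot: [-89.9, 0.0, 6.7]
force: [0.1, -0.3, 0.3]
grip_width: 0.0868
```

```bash
python3 goto.py .4555 .0853 .106 6.7;  python3 - <<'E'
from ov import *
save('wrist','w9');save('side','side8',(230,130,390,310),4)
E
```

```text
pos [0.4556 0.086  0.2532] [-8.991e+01  3.000e-02  6.730e+00] shift mm [-1.000e-01  1.472e+02 -9.000e-01] turn [-0.09  0.03 -0.03] t 14.95 F [ 0.1 -0.3  0.3]
```

View pics/w9.png

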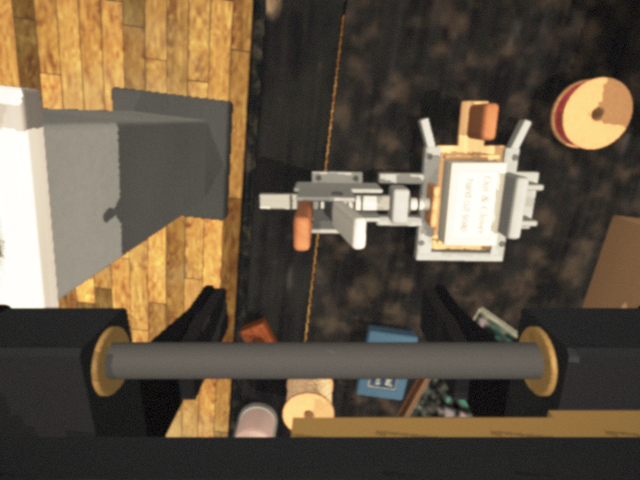

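View pics/side8.png

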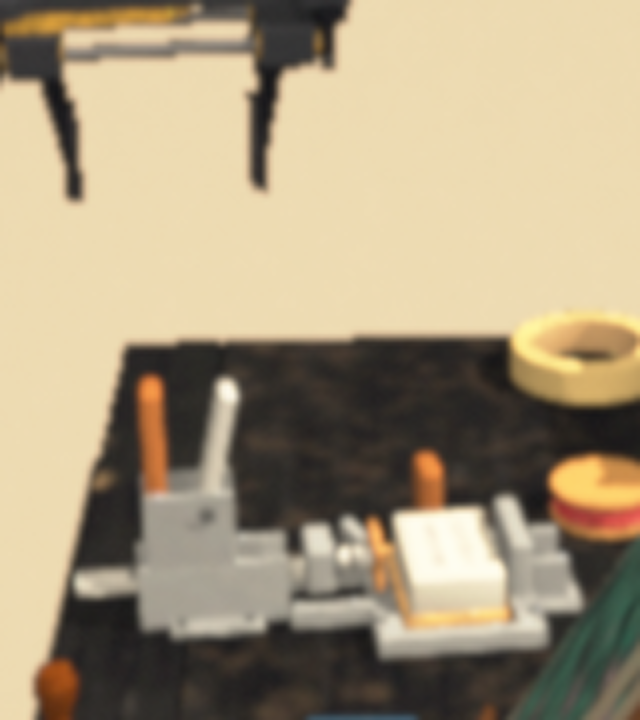

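```bash
python3 - <<'E'
from pf import *
y=np.radians(6.7);R=Ro.from_euler('z',y).as_matrix();C=np.array([.6015,.1025,0])
for p in [(-162,0,143),(-162,13,143),(-162,-13,143),(-117,0,140),(0,-55,12)]: print(p,P(env.get_obs(),(R@np.array(p)/1000+C)[None]))
im=cv2.imread('pics/w9.png');cv2.imwrite('pics/w9c.png',cv2.resize(im[150:280,240:440],None,fx=4,fy=4,interpolation=cv2.INTER_CUBIC))
E
```

```text
(-162, 0, 143) [[302.6629062 237.7240377]]
(-162, 13, 143) [[302.37751483 219.98395792]]
(-162, -13, 143) [[302.94071751 254.99293686]]
(-117, 0, 140) [[365.50186696 236.52821238]]
(0, -55, 12) [[461.77444259 251.75796881]]
```

View pics/w9c.png

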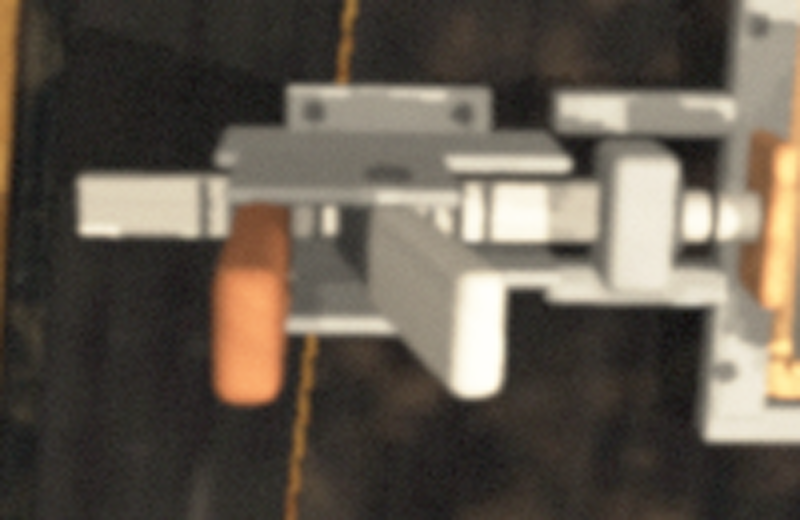

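Call:
{"fn": "carry_out", "kwargs": {
  "targets": [
    [[0,40,1],[0,0,0]],
    [[0,40,1],[0,0,0]],
    [[0,40,0],[0,0,0]],
    [[0,27,0],[0,0,0]],
    [[0,0,0],[0,0,0]],
    [[0,0,0],[0,0,0]],
    [[0,0,0],[0,0,0]],
    [[0,0,0],[0,0,0]]
  ]
}}

```text
time_s: 15.85
tool_pos: [0.4563, 0.0873, 0.1082]
tool_rot: [-90.0, -0.2, 6.6]
force: [-0.6, -0.5, -0.2]
grip_width: 0.0868
```

```bash
python3 goto.py .4476 .0864 .106 6.7;  python3 - <<'E'
from ov import *
save('wrist','w10');save('side','side9',(230,150,390,310),4)
E
```

```text
pos [0.4563 0.0873 0.1082] [-90.03  -0.17   6.63] shift mm [-8.7  2.2  0.1] turn [ 0.03 -0.07  0.17] t 15.85 F [-0.6 -0.5 -0.2]
```

View pics/w10.png

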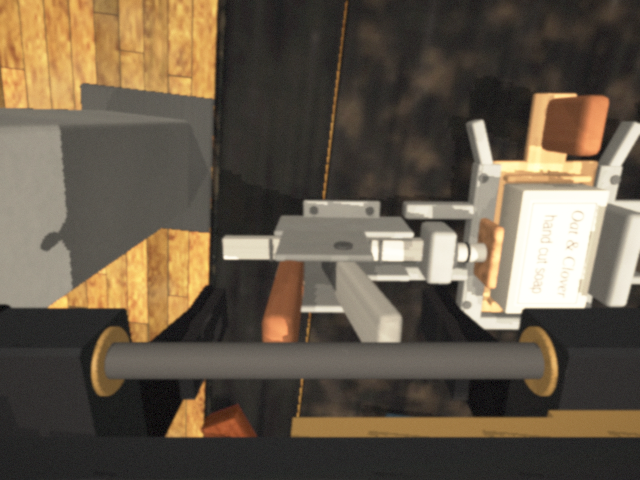

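View pics/side9.png

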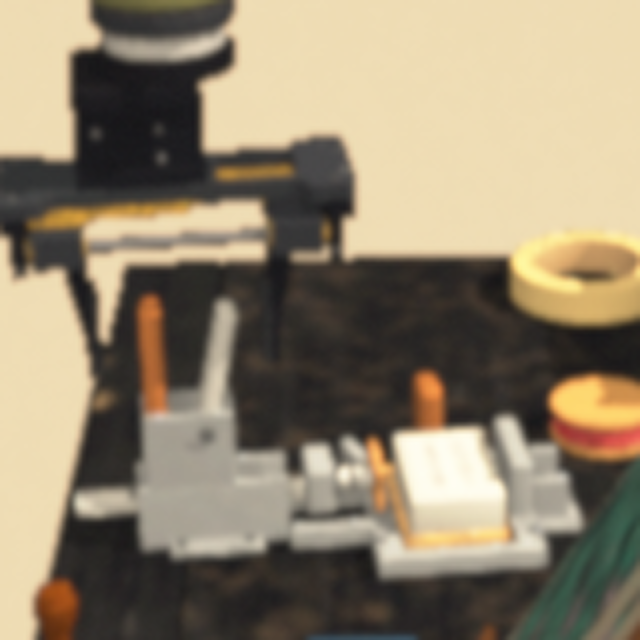

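Call:
{"fn": "carry_out", "kwargs": {
  "targets": [
    [[-4.5,1,0],[0,0,0]],
    [[-4.5,1,0],[0,0,0]],
    [[0,0,0],[0,0,0]],
    [[0,0,0],[0,0,0]],
    [[0,0,0],[0,0,0]]
  ],
  "jaw": 0.92
}}

```text
time_s: 16.45
tool_pos: [0.4459, 0.0859, 0.1045]
tool_rot: [-90.0, 0.0, 6.6]
force: [-0.3, -0.2, -0.5]
grip_width: 0.0802
```

```bash
python3 goto.py .4476 .0864 .106 6.7;  python3 - <<'E'
from ov import *
save('wrist','w11',(400,180,600,330),4)
E
```

```text
pos [0.4459 0.0859 0.1045] [-9.001e+01  1.000e-02  6.630e+00] shift mm [ 1.8 -1.5  0.3] turn [ 0.01 -0.07 -0.01] t 16.45 F [-0.3 -0.2 -0.5]
```

View pics/w11.png

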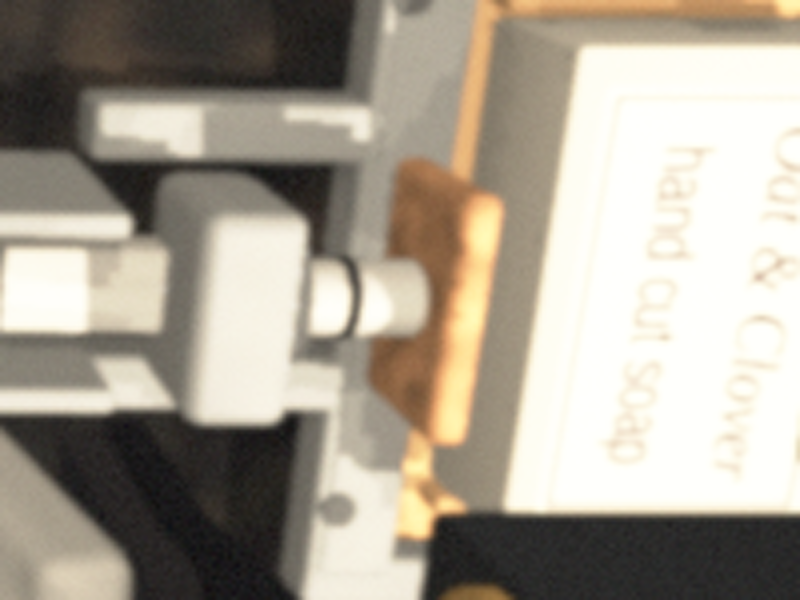

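Call:
{"fn": "carry_out", "kwargs": {
  "targets": [
    [[1.5,0,0],[0,0,0]],
    [[0,0,0],[0,0,0]],
    [[0,0,0],[0,0,0]],
    [[0,0,0],[0,0,0]],
    [[0,0,0],[0,0,0]],
    [[0,0,0],[0,0,0]],
    [[0,0,0],[0,0,0]],
    [[0,0,0],[0,0,0]]
  ],
  "jaw": 0.29,
  "squeeze": 20
}}

```text
time_s: 17.3
tool_pos: [0.448, 0.0865, 0.1065]
tool_rot: [-90.0, -0.0, 6.6]
force: [-5.3, -1.1, 16.3]
grip_width: 0.0295
```

```bash
python3 goto.py .4476 .0864 .106 6.7;  python3 - <<'E'
from ov import *
save('wrist','w12',(400,180,600,330),4)
E
```

```text
pos [0.448  0.0865 0.1065] [-9.004e+01 -1.000e-02  6.620e+00] shift mm [-0.4  0.5 -0. ] turn [ 0.04 -0.08  0.01] t 17.3 F [-5.3 -1.1 16.3]
```

View pics/w12.png

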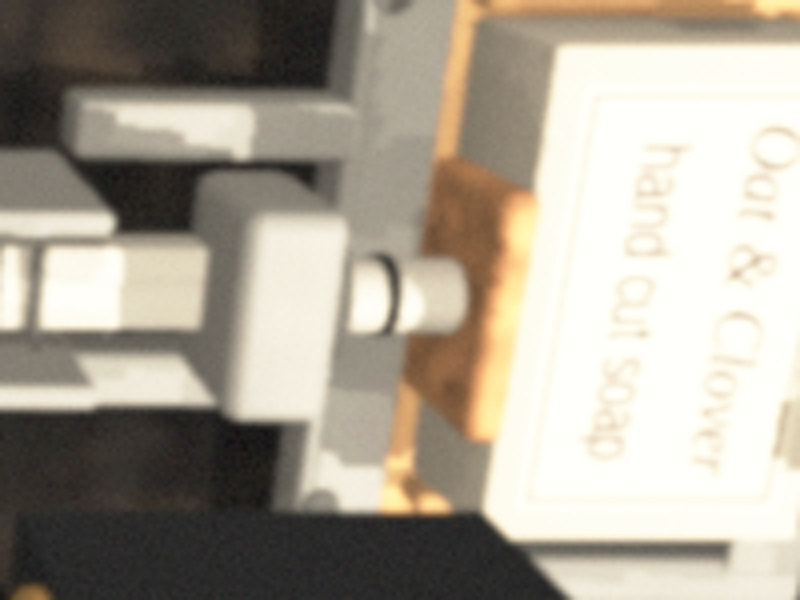

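Call:
{"fn": "carry_out", "kwargs": {
  "targets": [
    [[0,0,0],[0,0,0]],
    [[0,0,0],[0,0,0]],
    [[0,0,0],[0,0,0]],
    [[0,0,0],[0,0,0]],
    [[0,0,0],[0,0,0]],
    [[0,0,0],[0,0,0]],
    [[0,0,0],[0,0,0]],
    [[0,0,0],[0,0,0]]
  ],
  "jaw": 0.92
}}

```text
time_s: 18.15
tool_pos: [0.4465, 0.086, 0.1039]
tool_rot: [-90.0, 0.1, 6.6]
force: [0.7, -0.6, -0.4]
grip_width: 0.0785
```

```bash
python3 goto.py .4476 .0864 .106 6.7;  python3 - <<'E'
from ov import *
save('wrist','w13',(400,180,600,330),4);save('side','side13',(230,150,390,310),4)
E
```

```text
pos [0.4465 0.086  0.1039] [-90.     0.11   6.64] shift mm [ 1.1 -2.1  0.2] turn [ 0.   -0.06 -0.11] t 18.15 F [ 0.7 -0.6 -0.4]
```

View pics/w13.png

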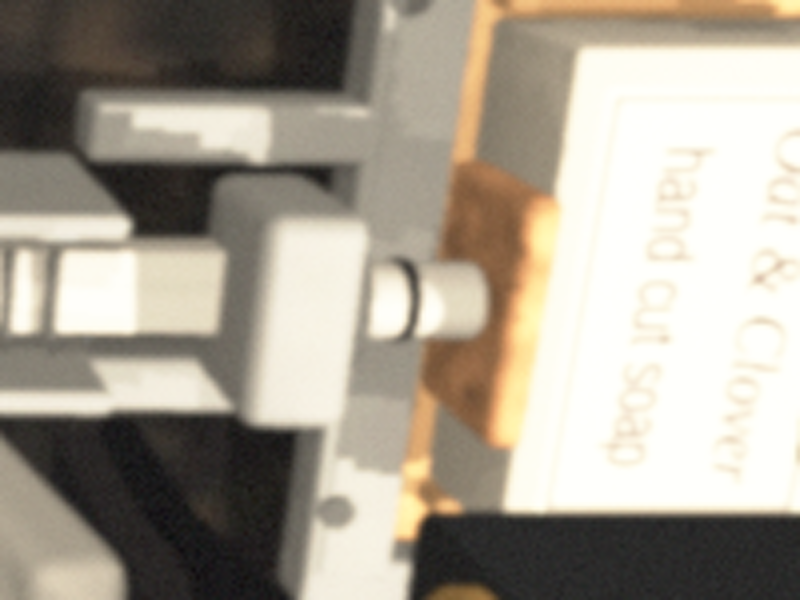

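View pics/side13.png

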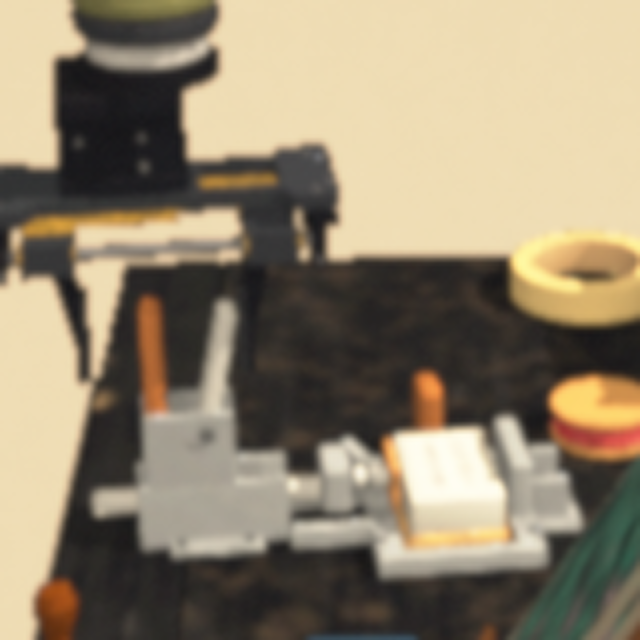

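```bash
cat > px.py <<'E'
from h import *
import sys
C=np.array([.6015,.1025,0]);R=Ro.from_euler('z',np.radians(6.7)).as_matrix()
def cl(u,v,z): return (R.T@(onz('wrist',(400-.4+u/4,180-.4+v/4),z/1000)-C)*1000).round(1)
if __name__=='__main__':
    for a in sys.argv[1:]:
        u,v,z=map(float,a.split(','));print(a,cl(u,v,z))
E
python3 px.py 558,200,42 515,447,42 410,298,37 367,300,40 580,48,33 510,505,33
```

```text
558,200,42 [-30.8  20.4  42. ]
515,447,42 [-31.2 -18.8  42. ]
410,298,37 [-48.    3.6  37. ]
367,300,40 [-55.8   4.3  40. ]
580,48,33 [-26.2  41.   33. ]
510,505,33 [-25.4 -33.   33. ]
```

Call:
{"fn": "carry_out", "kwargs": {
  "targets": [
    [[1,0,0],[0,0,0]],
    [[0,0,0],[0,0,0]],
    [[0,0,0],[0,0,0]],
    [[0,0,0],[0,0,0]],
    [[0,0,0],[0,0,0]],
    [[0,0,0],[0,0,0]],
    [[0,0,0],[0,0,0]],
    [[0,0,0],[0,0,0]]
  ],
  "jaw": 0.29
}}

```text
time_s: 19.05
tool_pos: [0.4481, 0.0865, 0.1061]
tool_rot: [-90.0, 0.1, 6.6]
force: [-4.4, -1.0, 15.8]
grip_width: 0.0296
```

Call:
{"fn": "carry_out", "kwargs": {
  "targets": [
    [[0,0,0],[0,0,0]],
    [[0,0,0],[0,0,0]],
    [[0,0,0],[0,0,0]],
    [[0,0,0],[0,0,0]],
    [[0,0,0],[0,0,0]],
    [[0,0,0],[0,0,0]],
    [[0,0,0],[0,0,0]],
    [[0,0,0],[0,0,0]]
  ],
  "jaw": 0.92
}}

```text
time_s: 19.85
tool_pos: [0.4473, 0.0861, 0.1039]
tool_rot: [-90.0, 0.1, 6.6]
force: [0.0, -0.3, -0.2]
grip_width: 0.0783
```

```bash
python3 goto.py .4476 .0864 .106 6.7;  python3 - <<'E'
from ov import *
save('wrist','w14',(400,180,600,330),4)
E
```

```text
pos [0.4473 0.0861 0.1039] [-90.01   0.14   6.64] shift mm [ 0.3 -2.1  0.2] turn [ 0.01 -0.06 -0.14] t 19.85 F [ 0.  -0.3 -0.2]
```

View pics/w14.png

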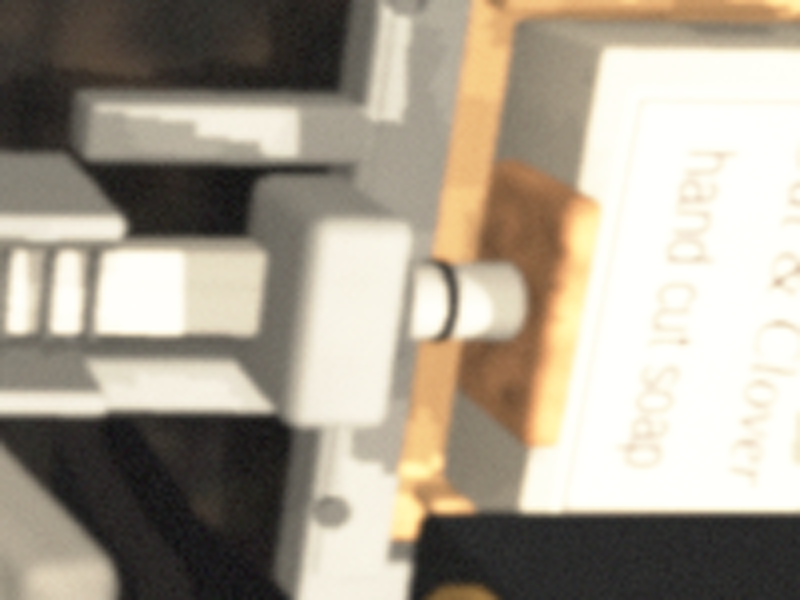

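```bash
python3 px.py 600,200,42 555,447,42 450,298,37 410,300,40 602,48,33 528,505,33
```

```text
600,200,42 [-23.8  20.3  42. ]
555,447,42 [-24.1 -18.8  42. ]
450,298,37 [-41.    3.5  37. ]
410,300,40 [-48.4   4.3  40. ]
602,48,33 [-22.  41.  33.]
528,505,33 [-21.6 -33.   33. ]
```

Call:
{"fn": "carry_out", "kwargs": {
  "targets": [
    [[0,0,0],[0,0,0]],
    [[0,0,0],[0,0,0]],
    [[0,0,0],[0,0,0]],
    [[0,0,0],[0,0,0]],
    [[0,0,0],[0,0,0]],
    [[0,0,0],[0,0,0]],
    [[0,0,0],[0,0,0]],
    [[0,0,0],[0,0,0]]
  ],
  "jaw": 0.29
}}

```text
time_s: 20.7
tool_pos: [0.4481, 0.0865, 0.106]
tool_rot: [-90.0, 0.1, 6.6]
force: [-5.5, -0.8, 15.7]
grip_width: 0.0296
```

```bash
python3 goto.py .4476 .0864 .106 6.7;  python3 - <<'E'
from ov import *
save('wrist','w15',(400,180,600,330),4)
E
```

```text
pos [0.4481 0.0865 0.106 ] [-90.05   0.1    6.62] shift mm [-0.5  0.  -0. ] turn [ 0.05 -0.08 -0.1 ] t 20.7 F [-5.5 -0.8 15.7]
```

View pics/w15.png

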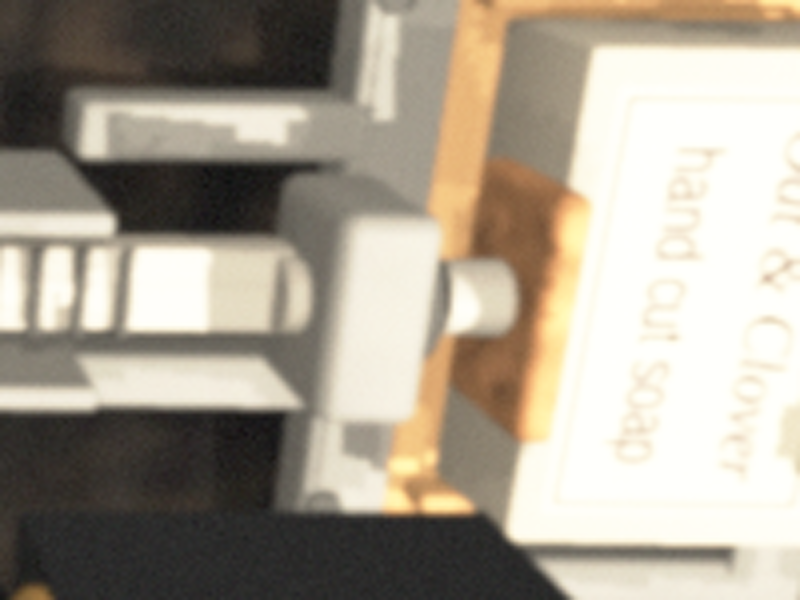

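```bash
python3 px.py 588,200,42 548,440,42 447,298,37 440,300,40 435,240,43 592,48,33 510,505,33 517,298,37
```

```text
588,200,42 [-23.6  19.9  42. ]
548,440,42 [-23.5 -18.4  42. ]
447,298,37 [-39.7   3.   37. ]
440,300,40 [-42.2   3.7  40. ]
435,240,43 [-45.7  14.1  43. ]
592,48,33 [-21.7  40.8  33. ]
510,505,33 [-22.7 -33.9  33. ]
517,298,37 [-29.   3.  37.]
```

Call:
{"fn": "carry_out", "kwargs": {
  "targets": [
    [[0,0,0],[0,0,0]],
    [[0,0,0],[0,0,0]],
    [[0,0,0],[0,0,0]],
    [[0,0,0],[0,0,0]],
    [[0,0,0],[0,0,0]],
    [[0,0,0],[0,0,0]],
    [[0,0,0],[0,0,0]],
    [[0,0,0],[0,0,0]]
  ],
  "jaw": 0.92
}}

```text
time_s: 21.55
tool_pos: [0.4473, 0.0861, 0.1039]
tool_rot: [-90.0, 0.1, 6.6]
force: [-0.5, -0.1, -0.3]
grip_width: 0.0785
```

```bash
python3 goto.py .4476 .0864 .106 6.7;  python3 - <<'E'
from ov import *
save('wrist','w16',(400,180,600,330),4)
E
```

```text
pos [0.4473 0.0861 0.1039] [-90.01   0.14   6.64] shift mm [ 0.4 -2.1  0.2] turn [ 0.01 -0.06 -0.14] t 21.55 F [-0.5 -0.1 -0.3]
```

View pics/w16.png

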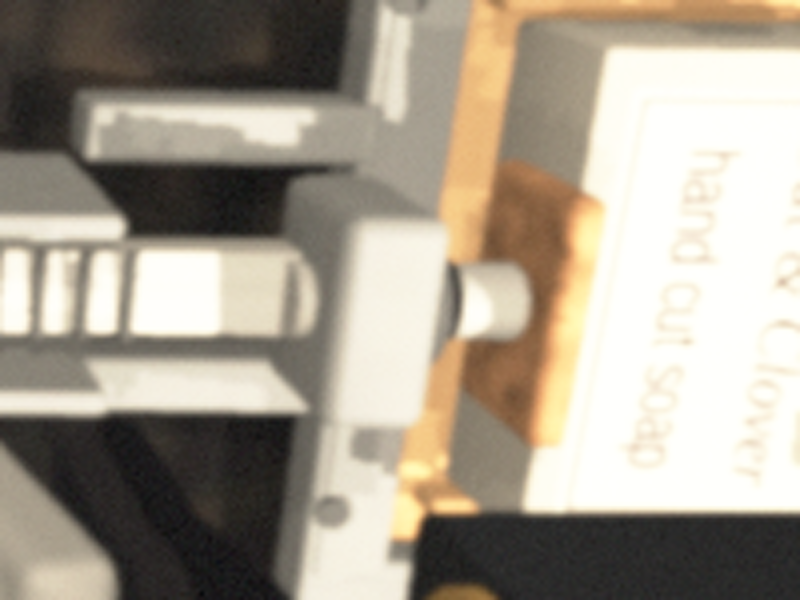

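Call:
{"fn": "carry_out", "kwargs": {
  "targets": [
    [[0,0,0],[0,0,0]],
    [[0,0,0],[0,0,0]],
    [[0,0,0],[0,0,0]],
    [[0,0,0],[0,0,0]],
    [[0,0,0],[0,0,0]],
    [[0,0,0],[0,0,0]]
  ],
  "jaw": 0.52
}}

```text
time_s: 22.2
tool_pos: [0.4515, 0.0868, 0.1061]
tool_rot: [-90.0, -0.4, 6.6]
force: [5.6, 1.1, 3.3]
grip_width: 0.047
```

```bash
python3 goto.py .4476 .0864 .106 6.7;  python3 - <<'E'
from ov import *
save('wrist','w17',(400,180,600,330),4)
E
```

```text
pos [0.4515 0.0868 0.1061] [-89.99  -0.37   6.63] shift mm [-3.9  0.1  0.1] turn [-0.01 -0.07  0.37] t 22.2 F [5.6 1.1 3.3]
```

View pics/w17.png

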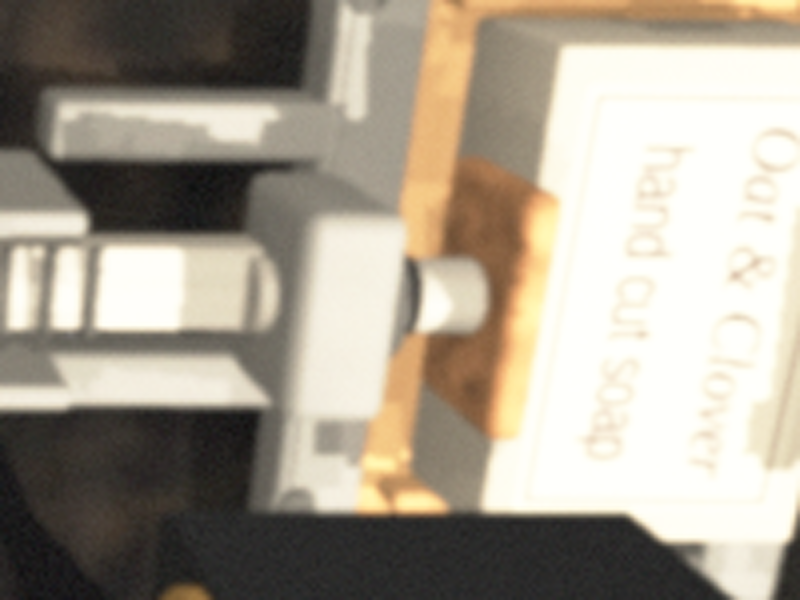

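Call:
{"fn": "carry_out", "kwargs": {
  "targets": [
    [[0,0,0],[0,0,0]],
    [[0,0,0],[0,0,0]],
    [[0,0,0],[0,0,0]],
    [[0,0,0],[0,0,0]],
    [[0,0,0],[0,0,0]]
  ],
  "jaw": 0.44
}}

```text
time_s: 22.75
tool_pos: [0.4525, 0.087, 0.1065]
tool_rot: [-90.0, -0.5, 6.6]
force: [8.3, 1.1, 2.5]
grip_width: 0.039
```

```bash
python3 goto.py .4476 .0864 .106 6.7;  python3 - <<'E'
from ov import *
save('wrist','w18',(400,180,600,330),4)
E
```

```text
pos [0.4525 0.087  0.1065] [-89.98  -0.5    6.62] shift mm [-4.9  0.4  0. ] turn [-0.02 -0.08  0.5 ] t 22.75 F [8.3 1.1 2.5]
```

View pics/w18.png

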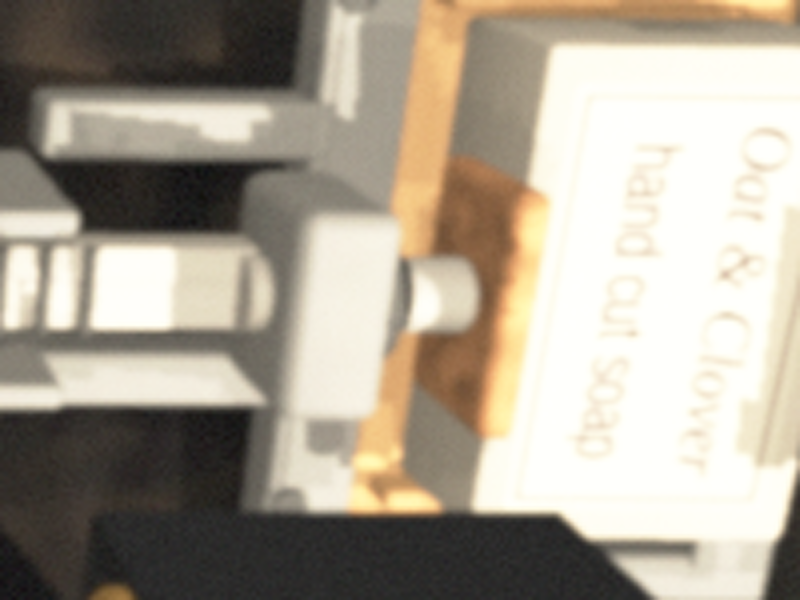

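Call:
{"fn": "carry_out", "kwargs": {
  "targets": [
    [[0,0,0],[0,0,0]],
    [[0,0,0],[0,0,0]],
    [[0,0,0],[0,0,0]],
    [[0,0,0],[0,0,0]]
  ],
  "jaw": 0.39
}}

```text
time_s: 23.2
tool_pos: [0.4505, 0.0867, 0.1064]
tool_rot: [-90.0, -0.2, 6.6]
force: [1.1, 0.1, 9.0]
grip_width: 0.0344
```

```bash
python3 goto.py .4476 .0864 .106 6.7;  python3 - <<'E'
from ov import *
save('wrist','w19',(400,180,600,330),4)
E
```

```text
pos [0.4505 0.0867 0.1064] [-90.02  -0.24   6.62] shift mm [-3.   0.4 -0. ] turn [ 0.02 -0.08  0.24] t 23.2 F [1.1 0.1 9. ]
```

View pics/w19.png

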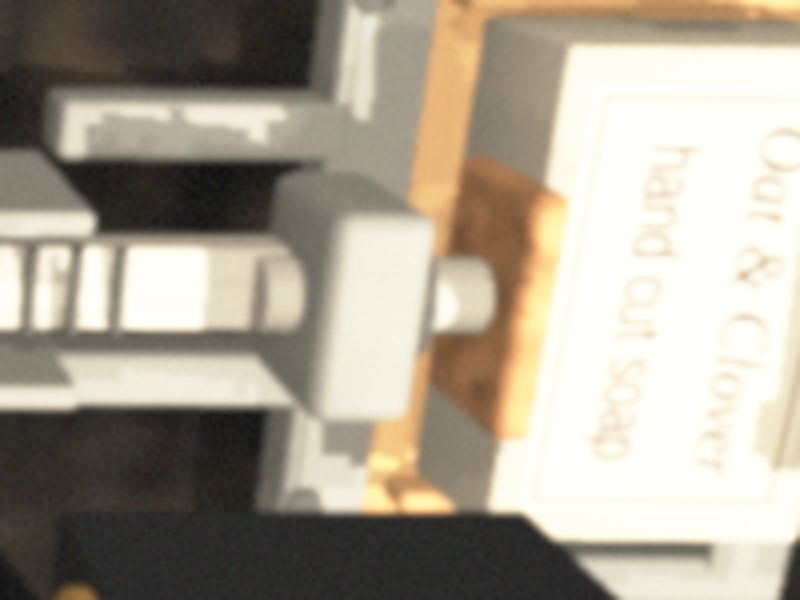

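Call:
{"fn": "carry_out", "kwargs": {
  "targets": [
    [[0,0,0],[0,0,0]],
    [[0,0,0],[0,0,0]],
    [[0,0,0],[0,0,0]],
    [[0,0,0],[0,0,0]],
    [[0,0,0],[0,0,0]]
  ],
  "jaw": 0.36
}}

```text
time_s: 23.75
tool_pos: [0.4492, 0.0866, 0.1063]
tool_rot: [-90.0, -0.1, 6.6]
force: [-2.5, 0.2, 13.3]
grip_width: 0.0315
```

```bash
python3 goto.py .4476 .0864 .106 6.7;  python3 - <<'E'
from ov import *
save('wrist','w20',(400,180,600,330),4)
E
```

```text
pos [0.4492 0.0866 0.1063] [-9.004e+01 -6.000e-02  6.620e+00] shift mm [-1.6  0.3 -0. ] turn [ 0.04 -0.08  0.06] t 23.75 F [-2.5  0.2 13.3]
```

View pics/w20.png

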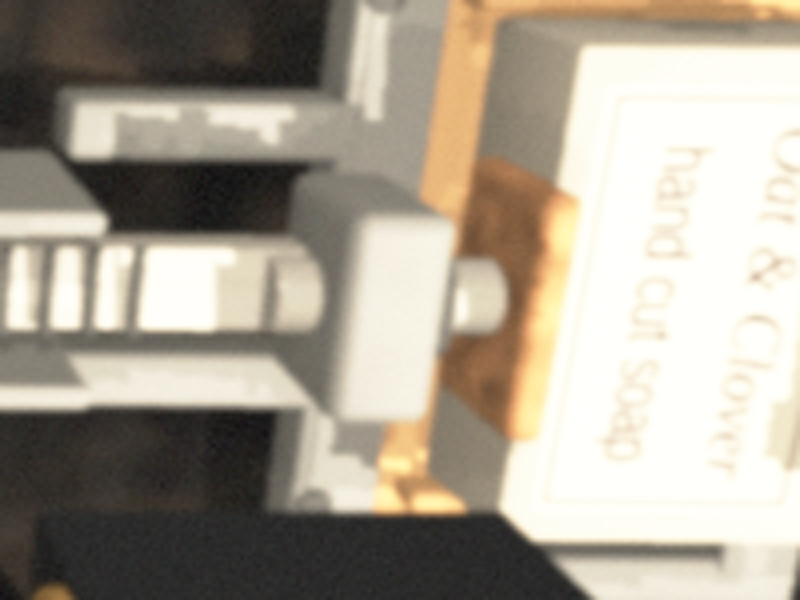

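Call:
{"fn": "carry_out", "kwargs": {
  "targets": [
    [[0,0,0],[0,0,0]],
    [[0,0,0],[0,0,0]],
    [[0,0,0],[0,0,0]],
    [[0,0,0],[0,0,0]],
    [[0,0,0],[0,0,0]],
    [[0,0,0],[0,0,0]],
    [[0,0,0],[0,0,0]],
    [[0,0,0],[0,0,0]],
    [[0,0,0],[0,0,0]],
    [[0,0,0],[0,0,0]]
  ],
  "jaw": 0.345
}}

```text
time_s: 24.8
tool_pos: [0.4485, 0.0865, 0.1063]
tool_rot: [-90.1, 0.0, 6.6]
force: [-4.6, -0.6, 16.2]
grip_width: 0.0306
```

```bash
python3 goto.py .4476 .0864 .106 6.7;  python3 px.py 578,205,42 532,437,42; python3 - <<'E'
from ov import *
save('wrist','w21',(400,180,600,330),4);save('side','side21',(230,150,390,310),4)
E
```

```text
pos [0.4485 0.0865 0.1063] [-9.006e+01  3.000e-02  6.630e+00] shift mm [-0.9  0.3 -0. ] turn [ 0.06 -0.07 -0.03] t 24.8 F [-4.6 -0.6 16.2]
578,205,42 [-24.2  19.   42. ]
532,437,42 [-25.2 -18.1  42. ]
```

View pics/w21.png

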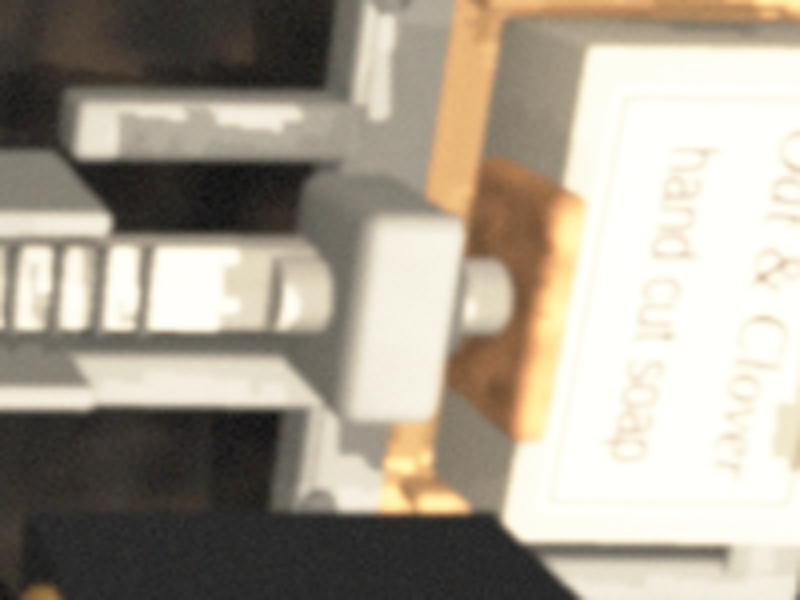

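View pics/side21.png

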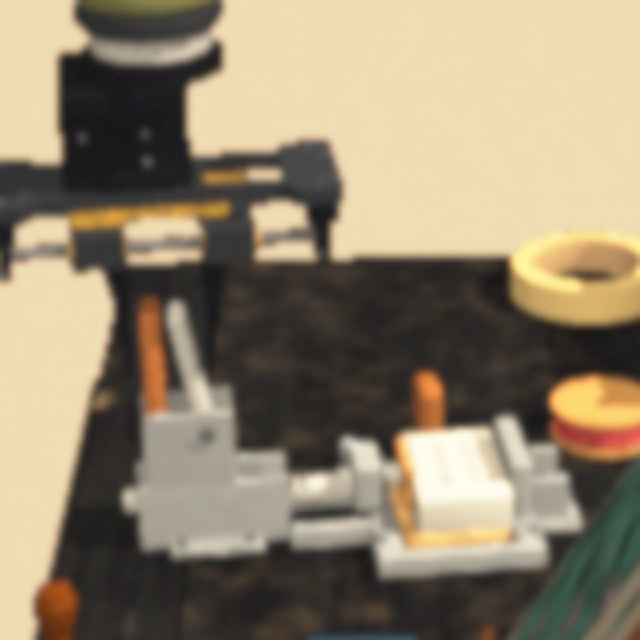

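```bash
python3 - <<'E'
from h import *
o=env.get_obs();print(o['time_s'],o['force'],o['grip_width']);print(env.sign_off())
E
```

```text
24.9 [-5.65150453 -1.26391058 15.32153835] 0.030371010563087462
the job is handed in; nothing more can be done
None
```

I slid the tray home, pumped the clamp and handed the job in at about 24.9 s with the trigger still squeezed. The job gives no verdict, so the results below are my own readings.

**Tray:** I gripped it by its handle and slid it along the slot until it met the end stop at about 8 N. The hand was then within about 1 mm of the home position I had worked out. In the pictures the carton stayed flat on it.

**Pumping:** I made three full squeezes and then one partial squeeze in small steps. After the second pump the jaw gained 7 mm, as expected for a full pump.

**Last checks:**
- **Pad:** the black ring has disappeared into the barrel. I estimate the stem is pushed in about 9 mm, give or take 1.5 mm.
- **Carton:** the pad face stopped moving while its spring went on compressing, and in the side picture the carton rests against the fixed jaw.
- **Hand:** the fingers are closed to 30 mm on the trigger and handle with a 20 N grip setting, and the reading stayed steady.
- **Bystanders:** the arm did not approach them except in passing high above. I did not measure them again at the end.

**What disagreed:**
- The third pump moved the barrel about 5.5 to 6 mm in the picture instead of the expected 7 mm, so the pad estimate comes from the visible length of the stem.
- The arm gave way about 4 to 5 mm sideways during the partial squeeze, until the other finger met the handle.
- A vertical force of about 15 N on the wrist remained while squeezing, well below the limits.

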